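# Open the push-and-turn jar and put the vertebra away

## Task

Open the brittle push-and-turn jar that is held in the plywood block: press its cap down gently against the spring until the catch lets go, keep it down while you turn it anticlockwise (seen from above) until you feel the stop, then lift it off. Set the cap down right way up in the empty shallow tray. Then take the spool-shaped fossil vertebra from the round picking dish and lower it through the mouth into the jar; do not drop the cap or the vertebra, do not force the jar, and leave the other finds where they lie in the dish.

Things in the scene. Friction and masses are not known exactly. Their poses are not given: they have to be found in the camera images.
- jar: clear brittle jar, 80 mm in diameter, held fast in a plywood block 22 mm thick. Origin at the centre of its underside (8 mm above the table), z up. Shoulder 58 mm up; white neck insert of 54 mm outer diameter, its rim 82 mm up, 5 mm less to 2 mm more from jar to jar. Two vials, tops 70 mm above the table, stand in the block 100 mm beyond the jar
- jar_mouth (a point): centre of the jar's mouth, 82 mm above the jar's origin (the actual rim may be 5 mm lower to 2 mm higher): round opening 48 mm in diameter. A solid pad fills the jar up to 50 mm above its origin
- jar_catch (a point): point on the jar's axis 73 mm above its origin, level with the undersides of two ledges 180 deg apart, under which the cap's lugs sit. Locked: cap's x along jar's x within 4 deg; catches then block turning unless the cap is pressed past them. The turn ends at a stop, 45 to 80 deg anticlockwise from locked, not visible; at the stop and up to 12 deg before it the lugs stand in open slots
- cap: grey cap of the jar: skirt 72 mm in diameter, 25 mm high, flat top, on it a straight black grip bar 54 mm long, 14 mm thick, 20 mm high. Origin at the centre of the skirt's underside, z up, x along the bar; 69 mm above the jar's origin when locked. 40 to 85 g. To free it: press and hold it down, turn it anticlockwise (positive about z) to the stop, ease off 3 to 5 deg, lift straight up
- cap_bar (a point): centre of the top face of the cap's grip bar, 45 mm above the cap's origin. How far down the cap must go differs from jar to jar and cannot be seen: 1.5 to 8.5 mm below locked. The spring tells: 3 to 13 N when locked, 1.4 N more per mm; the lugs clear the catches at about 15.5 N; 1.5 mm deeper, at 17.5 N, the spring is solid and force rises steeply
- seal: white sprung disc, 56 mm in diameter, inside the cap, pressing on the neck's rim; origin at its underside. More than 28 N between it and the rim cracks the jar; so do contact forces of the cap on the jar (spring, and lugs on ledges, catches and stops) that add up to over 80 N: turning against a catch or stop with up to 1.3 N m is safe
- tray: empty shallow white rectangular tray fixed on the table, 170 x 150 mm outside (x, y), rim 14 mm high, wall and floor 4 mm thick; origin at the centre of its underside
- dish: round white picking dish fixed on the table, 212 mm in diameter at the rim, rim 17 mm high, floor 4 mm thick; origin at the centre of its underside. The vertebra lies within 22 mm of its centre, the other finds 60 to 80 mm from its centre. Dish and tray stand left and right of the jar, either way round
- vertebra: brown spool-shaped fossil vertebra, 26 mm in diameter and 20 mm high, waist 22 mm, standing on its flat end on the dish's floor; origin at the centre of its underside, z along its axis; 17 to 35 g. The other finds stand clear of it: fingers opened to about 45 mm have room around it
- shell: conical shell, 22 mm in diameter and 19 mm high, in the dish; origin at the centre of its underside. Leave alone
- tooth: dark fossil tooth, 26 x 18 x 8 mm, in the dish; origin under its root end. Leave alone
- pebble: grey pebble, 24 mm in diameter and 11 mm high, in the dish; origin at the centre of its underside. Leave alone
Things that resemble listed ones, but are neither listed nor needed, are in the scene too. Of the things shaped like the cap, the grey one is meant. There is more than one size of the vertebra; the job needs the smaller.

How it is judged:
By the outcome, as a careful person would: the job done as asked, in the order asked, and still so for the second after the job is handed in, with the robot touching nothing.
It also fails if it takes over 72 s, if anything falls off the work surface, if the arm or the gripper's body presses on something with over 40 N, if the wrist force passes 120 N, or if a joint passes its speed limit or range.

## Robot

A 6-joint arm with a two-finger parallel gripper is mounted at the origin on the work surface. World frame = base frame: x ahead of the robot, y to its left, z up, the work surface at z = 0. Lengths are in m, angles in rad, forces in N, time in s.
With the tool pointing down it reaches from about 0.35 to 0.775 m from the base axis. Payload 5.5 kg.
Tool frame: the origin (TCP) lies midway between the tips of the shut fingers; the grasp point (between the pads) lies 19 mm behind it; z points along the fingers, y is the line along which they close (so a half turn about z gives the same grasp; the last joint's range is limited). The gripper opens to 85 mm and grips with 20 to 120 N. Pads are 22 mm wide; open, the fingers measure 114 mm over their backs; the gripper's body (76 mm by 85 mm) begins 54 mm behind the grasp point. The pads swing forward as they close: fully open they stand 13 mm farther back than shut.
Start: joints at [1.05, 0.313, 0.046, 1.304, 0, 1.431], TCP at [0.214, 0.534, 0.231] pointing down, gripper open.
Joint ranges: [-2.76, 2.76], [-0.86, 1.69], [-1.03, 1.26], [-2.2, 2.34], [-1.47, 1.5], [-3.14, 3.14]. Speed limits (rad/s): [2.57, 2.57, 3.14, 3.14, 3.14, 3.14].

## Interface

Orientations are given as a unit quaternion [w, x, y, z].
In Python, from workcell import env gives the robot as it stands.
- The arm moves only by the tool move_arm, never from a script. Its argument "targets" is a list of rows, each a list of 3 entries, a list of its own where there are three numbers: the shift along the tool's x, y, z in mm, then the turn, a rotation vector about the tool's x, y, z in units of 10 degrees (1.0 is 10 degrees), then the closure, from -1 (fully open) to 1 (shut). In form: [[[dx, dy, dz], [ax, ay, az], gripper], ...]. A call has 1 to 5 rows; each row is the pose to reach, as a shift and turn from the pose commanded when the call began, along the tool's axes at that moment; what a row does not reach only later rows make up. A row lasts 1/8 s, in which the tool goes at most 62.5 mm and 10.7 degrees, less where a joint would pass 70% of its speed; a pose out of reach is approached as far as the arm can. A call with a gripper value outside its range is refused whole. The fingers move at their own pace and stop on an object; "squeeze" is the grip in N (left out, the last holds). Time passes only in rows, so rows that repeat a pose let the fingers close. It gives the time, the measured TCP pose, the force, the opening and the grip force at its end, in the units of the state.
- env.get_state(): the state, without advancing time (a new reading comes with each control period).
- env.read_camera(name): name is "scene" or "side" or "wrist"; returns a dict with "pixels" (400x640x3 uint8, red, green, blue), "fovy" (degrees; the focal length in pixels is half the picture's height over the tangent of half this angle, whatever the lens; pixels are square), "cx", "cy" (the principal point, pixels), "extrinsics" (4x4, takes a point from world to camera coordinates); the wrist camera has in their place "mount" (4x4, takes a point from camera to tool coordinates, whose origin is the TCP and whose axes are the flange's). Camera axes: x right, y up, looking along -z (the intrinsics and any distortion apply to the point x, -y, -z); pixel columns grow to the right and rows downward; lengths in m; the calibration is good to about 2 mm. The wrist camera is an equidistant fisheye: a pixel r from the principal point sees the ray r / f radians off the axis. A picture is of the moment at which its call begins: read the wrist's pose just before it. There is no depth.
- env.hand_in(): hands the job in; it is judged then, once.
Trained networks look in a picture, given as the dict that the camera call returned (one of the last four; its "shot" number tells which), for a name from the list of things; names that differ only in an ending like _2 or _b are one class to them, and where a whole thing is asked for, a point or a joint stands for the part that bears it (a point fixed in the world has none). Each returns a list of dicts, best first, with "confidence" (0 to 1); they miss things now and then, are a little off and sometimes report something else, mostly with a low value. They report only what shows in the picture. A call takes as long as a camera call. They do not tell look-alikes from the thing itself.
- env.spot_in(thing, picture): "centre" ([x, y, z] in m, in world coordinates, good to about 4 mm: the middle of the surface that is visible of it).
- env.regions_of(thing, picture): "mask" (400x640 bool, what is visible of it).
- env.landmark_of(thing, picture): "centre" ([x, y, z] in m, in world coordinates, good to about 4 mm: a listed point, or the origin of a listed thing).
The state is a dict: "clock": time; "joint_pos": joint angles; "qvel": joint speeds; "tau": joint torques, N m; "tcp_pos": TCP position; "orientation": TCP orientation; "wrist_force": force on the tool from outside, world axes, zero at the start; "ft_torque": the same for the moment, N m; "finger_gap": finger opening in m; "grip_force": force on a finger pad.
Only numpy, scipy, OpenCV 4.12 (cv2) and the standard library are available. Lean on these libraries where they do the work, as an engineer would, in place of code of your own. Each camera call takes 0.05 s, during which the arm holds its last target. There are 200 camera calls.

## Working session

There is one attempt and no reset: what is moved stays moved. The work goes in short steps, Python scripts to look and compute and a tool call to move; the robot and the scene stay as the last step left them, time stands still between calls to the robot, and variables do not carry over. Pictures are saved under pics/ and viewed, at most 10 in all, crops included, and the job is handed in when it is done.

Besides the shell and the picture viewer there is one more tool, called after "Call:" by a JSON object that holds its "op" and its "data", one argument or row to a line. move_arm: Moves the arm, as the interface text tells. Its arguments: {"type":"object","properties":{"targets":{"type":"array","items":{"type":"array"}},"squeeze":{"type":"number"}},"required":["targets"]}

```bash
mkdir -p pics
cat > h.py <<'E'
from workcell import env
import numpy as np, cv2
from scipy.spatial.transform import Rotation as R
def save(p,n): cv2.imwrite('pics/'+n,p['pixels'][:,:,::-1])
def ray(p,u,v):
    f=200/np.tan(np.radians(p['fovy'])/2); d=np.array([(u-p['cx'])/f,-(v-p['cy'])/f,-1.])
    E=np.array(p['extrinsics']); return -E[:3,:3].T@E[:3,3], E[:3,:3].T@d
def atz(p,u,v,z):
    c,d=ray(p,u,v); return c+d*(z-c[2])/d[2]
def proj(p,X):
    f=200/np.tan(np.radians(p['fovy'])/2); E=np.array(p['extrinsics']); q=E[:3,:3]@np.array(X)+E[:3,3]
    return np.array([p['cx']+f*q[0]/-q[2], p['cy']-f*q[1]/-q[2]])
def st(): 
    s=env.get_state(); return s, np.array(s['tcp_pos']), R.from_quat(np.array(s['orientation'])[[1,2,3,0]])
E
python3 - <<'E'
from h import *
s,t,r=st(); print(s['clock'],t,r.as_matrix().round(3).tolist(),s['wrist_force'],s['finger_gap'])
ps={n:env.read_camera(n) for n in('scene','side')}
save(ps['scene'],'s1.png'); save(ps['side'],'d1.png')
for n,p in ps.items():
    print(n,{k:v for k,v in p.items() if k not in('pixels','extrinsics')}, (-np.array(p['extrinsics'])[:3,:3].T@np.array(p['extrinsics'])[:3,3]).round(3))
    for th in ['jar','jar_mouth','cap','cap_bar','tray','dish','vertebra']:
        for o in env.landmark_of(th,p)[:3]: print(n,th,np.round(o['centre'],4),round(o['confidence'],2),proj(p,o['centre']).round())
E
```

```text
0.0 [0.21346447 0.53337147 0.23041293] [[-0.928, 0.372, -0.001], [0.372, 0.928, -0.002], [0.0, -0.002, -1.0]] [-0.34349378  0.64886683 -0.05284922] 0.0855048970492959
scene {'fovy': 42.13225558635395, 'cx': 315.3093733158695, 'cy': 192.02858829782497, 'shot': 1} [0.847 0.583 0.988]
scene jar [0.5057 0.0106 0.0078] 0.73 [328. 224.]
scene cap [ 0.3616 -0.1011  0.0031] 0.8 [355. 169.]
scene cap [0.5034 0.0167 0.0773] 0.77 [331. 208.]
scene cap_bar [ 0.3657 -0.1034  0.0461] 0.71 [354. 157.]
scene cap_bar [0.504  0.0109 0.1234] 0.58 [329. 193.]
scene tray [ 0.5166  0.2772 -0.001 ] 0.75 [391. 324.]
scene tray [ 0.5086 -0.2859  0.0086] 0.63 [269. 142.]
scene dish [ 0.5024 -0.2979 -0.0025] 0.78 [270. 141.]
scene vertebra [ 0.5092 -0.2854  0.0048] 0.63 [269. 143.]
scene vertebra [ 0.5114 -0.1114 -0.0038] 0.54 [301. 192.]
side {'fovy': 49.14724362964281, 'cx': 319.34244038758214, 'cy': 199.24180360682738, 'shot': 2} [ 0.431 -0.607  0.803]
side jar [0.5121 0.0129 0.0061] 0.85 [315. 206.]
side jar_mouth [0.5026 0.0123 0.0907] 0.66 [311. 182.]
side cap [ 0.3633 -0.0981  0.0016] 0.86 [253. 255.]
side cap [0.5035 0.0161 0.0756] 0.7 [311. 185.]
side cap [0.5041 0.019  0.1237] 0.29 [311. 169.]
side cap_bar [0.5036 0.0176 0.1239] 0.97 [311. 170.]
side cap_bar [ 0.3619 -0.0968  0.0458] 0.61 [250. 243.]
side tray [0.5137 0.2764 0.002 ] 0.83 [303. 130.]
side dish [ 5.069e-01 -2.900e-01 -2.000e-04] 0.63 [334. 332.]
side vertebra [ 0.5115 -0.1084 -0.0014] 0.83 [323. 252.]
side vertebra [ 0.5099 -0.2792  0.0015] 0.66 [335. 326.]
```

View pics/s1.png

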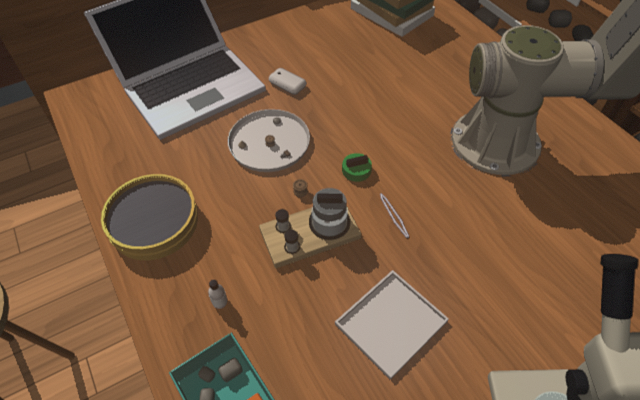

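View pics/d1.png

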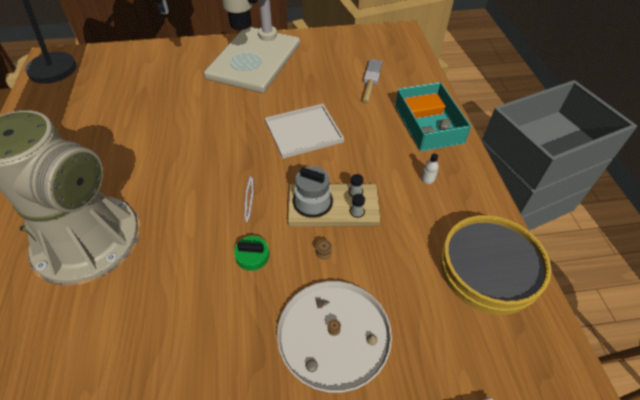

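Scene view: the grey cap sits on the jar at (330,205). The green look-alike is at (356,166). The dish at (270,141) holds a vertebra at (269,141), and a look-alike vertebra stands on the table at (300,187). The tray is at (392,322). Next I measure the bar and the vertebra, and make one close crop.

Run:
```python
from h import *
a=env.read_camera('scene'); b=env.read_camera('side'); w=env.read_camera('wrist')
print(np.round(w['mount'],3).tolist(), w['fovy'],w['cx'],w['cy'])
for n,p,z in (('scene',a,.122),('side',b,.122)):
    g=p['pixels'].astype(int).sum(2)
    u0,v0=proj(p,[.505,.012,.12]).astype(int)
    m=np.zeros(g.shape,np.uint8); sub=g[v0-14:v0+14,u0-20:u0+20]; m[v0-14:v0+14,u0-20:u0+20]=(sub<130)
    k,l,s,c=cv2.connectedComponentsWithStats(m)
    i=1+np.argmax(s[1:,4]); v,u=np.nonzero(l==i); print(n,s[i],c[i])
    P=np.array([atz(p,x,y,z) for x,y in zip(u,v)])[:,:2].astype(np.float32); rc=cv2.minAreaRect(P*1000); print(rc, P.mean(0))
def crop(p,u,v,s=7): return cv2.resize(p['pixels'][v-30:v+30,u-40:u+40,::-1],(400,300),interpolation=cv2.INTER_CUBIC)
q=lambda p,X:proj(p,X).astype(int)
top=np.hstack([crop(a,*q(a,[.505,.012,.12])),crop(b,*q(b,[.505,.012,.12]))])
bot=np.hstack([crop(a,*q(a,[.51,-.27,.01])),crop(b,*q(b,[.51,-.27,.01]))])
cv2.imwrite('pics/c1.png',np.vstack([top,bot]))
print([q(p,X).tolist() for p in(a,b) for X in ([.505,.012,.12],[.51,-.27,.01])])
for n,p in(('scene',a),('side',b)):
    for th in('jar','jar_mouth','cap_bar','tray','dish','vertebra'):
        for o in env.landmark_of(th,p)[:2]: print(n,th,np.round(o['centre'],4),round(o['confidence'],2))
```

```text
[[0.0, 0.949, 0.314, 0.081], [1.0, -0.0, 0.001, -0.0], [0.001, 0.314, -0.949, -0.144], [0.0, 0.0, 0.0, 1.0]] 65.70646984690485 320.6450456536315 201.98353558945485
scene [318 198  24   5  96] [330.09375    200.01041667]
((512.3585815429688, 26.37647247314453), (10.420388221740723, 48.062129974365234), 59.831058502197266) [0.51133007 0.0270154 ]
side [300 168  24  14 195] [311.67692308 174.71282051]
((503.6028137207031, 5.485301971435547), (21.49213409423828, 56.32660675048828), 57.77748107910156) [0.5040235  0.00525833]
[[329, 194], [271, 145], [311, 172], [334, 320]]
scene jar [0.5049 0.0133 0.0074] 0.69
scene cap_bar [0.5033 0.0115 0.1213] 0.79
scene cap_bar [ 0.3645 -0.1049  0.0456] 0.73
scene tray [ 0.515   0.2736 -0.0006] 0.7
scene dish [ 0.501  -0.2974 -0.0008] 0.9
scene dish [ 0.494  -0.2313  0.0006] 0.51
scene vertebra [ 0.5128 -0.1087 -0.0032] 0.5
scene vertebra [ 0.5079 -0.289   0.0075] 0.43
side jar [0.5115 0.0154 0.0084] 0.98
side jar_mouth [0.5007 0.0111 0.0908] 0.8
side cap_bar [0.5031 0.0187 0.1223] 0.93
side cap_bar [ 0.3609 -0.0981  0.0458] 0.87
side tray [5.119e-01 2.770e-01 3.000e-04] 0.82
side dish [ 0.5042 -0.2887  0.0014] 0.88
side vertebra [ 0.5095 -0.1089 -0.0022] 0.64
side vertebra [0.5137 0.2765 0.0006] 0.6
```

View pics/c1.png

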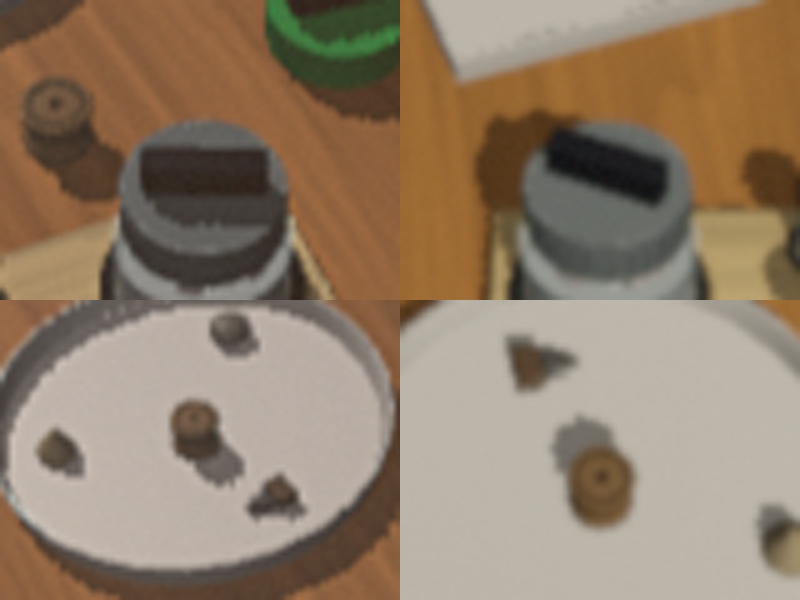

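Crop: the grey cap's bar (top left, about (205,170)) is angled roughly -31° in the world. The vertebra in the dish (bottom left, about (195,430)) is clearly smaller than the one standing on the table (top left, about (57,120)), so it is the one I want. I move above the cap now.

Call:
{"op": "move_arm", "data": {
  "targets": [
    [[-46,-37,0],[0,0,0],-1],
    [[-92,-75,2],[0,0,0.2],-1],
    [[-138,-112,4],[0,0,0.4],-1],
    [[-184,-149,5],[0,0,0.6],-1],
    [[-230,-186,5],[0,0,0.9],-1]
  ]
}}

```text
clock: 2.17
tcp_pos: [0.3588, 0.2741, 0.2265]
orientation: [0.0, 0.266, 0.964, 0.0]
wrist_force: [1.6, 1.3, -0.1]
finger_gap: 0.0856
grip_force: 0.0
```

Run:
```python
from h import *
s,t,r=st(); print(s['clock'],t,np.degrees(np.arctan2(r.as_matrix()[1,0],r.as_matrix()[0,0])), (r.inv().apply(np.array([.503,.015,.22])-t)*1000).round(1))
```

```text
2.175 [0.35878774 0.27408777 0.2264895 ] 149.11436202230118 [-256.8 -148.3    6.5]
```

Call:
{"op": "move_arm", "data": {
  "targets": [
    [[-51,-30,1],[0,0,0],-1],
    [[-102,-60,3],[0,0,0],-1],
    [[-153,-90,4],[0,0,0],-1],
    [[-205,-119,6],[0,0,0],-1],
    [[-257,-148,6],[0,0,0],-1]
  ]
}}

```text
clock: 2.8
tcp_pos: [0.5037, 0.015, 0.2204]
orientation: [0.0, 0.266, 0.964, 0.0]
wrist_force: [0.8, 0.4, 0.1]
finger_gap: 0.0854
grip_force: 0.0
```

Call:
{"op": "move_arm", "data": {
  "targets": [
    [[0,0,0],[0,0,0],-1],
    [[0,0,0],[0,0,0],-1],
    [[0,0,0],[0,0,0],-1]
  ]
}}

```text
clock: 3.18
tcp_pos: [0.5023, 0.0181, 0.2204]
orientation: [-0.0, 0.265, 0.964, 0.0]
wrist_force: [0.4, 0.7, 0.5]
finger_gap: 0.0853
grip_force: 0.0
```

```bash
cat >> h.py <<'E'
def wray(p,t,r,u,v):
    f=200/np.tan(np.radians(p['fovy'])/2); x=u-p['cx'];y=v-p['cy'];rr=np.hypot(x,y);th=rr/f
    d=np.array([np.sin(th)*x/rr,-np.sin(th)*y/rr,-np.cos(th)]); M=np.array(p['mount'])
    return t+r.apply(M[:3,3]), r.apply(M[:3,:3]@d)
def watz(p,t,r,u,v,z):
    c,d=wray(p,t,r,u,v); return c+d*(z-c[2])/d[2]
E
python3 - <<'E'
from h import *
s,t,r=st(); w=env.read_camera('wrist'); save(w,'w1.png'); print(s['clock'],t,s['wrist_force'],np.degrees(np.arctan2(r.as_matrix()[1,0],r.as_matrix()[0,0])))
for th in('cap_bar','cap','jar_mouth'):
    for o in env.landmark_of(th,w)[:2]: print(th,np.round(o['centre'],4),round(o['confidence'],2))
E
```

```text
3.175 [0.50227632 0.01814358 0.22037836] [0.44180464 0.66340382 0.46399872] 149.28492229933784
cap_bar [0.5089 0.0101 0.1264] 0.96
cap_bar [ 0.3601 -0.0992  0.0467] 0.72
cap [0.5027 0.0144 0.0771] 0.62
cap [ 0.3583 -0.104   0.0023] 0.58
```

View pics/w1.png

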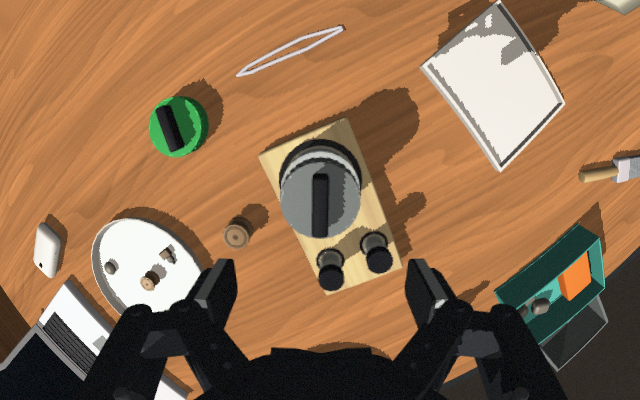

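The wrist view shows the bar at about (320,205), upright in the picture, so the tool's x axis is aligned with it. The two vials are at (330,270) and (376,252). I now measure the bar's offset.

Run:
```python
from h import *
s,t,r=st(); w=env.read_camera('wrist')
g=w['pixels'].astype(int).max(2); m=np.zeros(g.shape,np.uint8); m[160:250,285:355]=g[160:250,285:355]<70
k,l,S,c=cv2.connectedComponentsWithStats(m); v,u=None,None
for i in range(1,k): 
    if S[i,4]>40: print(i,S[i],c[i])
i=l[205,320]; v,u=np.nonzero(l==i)
P=r.inv().apply(np.array([watz(w,t,r,x,y,.122) for x,y in zip(u,v)])-t)*1000
print('tool x',np.percentile(P[:,0],[0,2,50,98,100]).round(1))
for lo,hi in((-40,-30),(-30,-20),(-20,-10),(-10,0),(0,10),(10,20),(20,30),(30,40)):
    q=P[(P[:,0]>lo)&(P[:,0]<hi)]
    if len(q): print(lo,q[:,1].min().round(1),q[:,1].max().round(1),np.median(q[:,1]).round(2))
for th in('cap_bar','cap','jar'):
    for o in env.landmark_of(th,w)[:1]: print(th,np.round(o['centre'],4),(r.inv().apply(np.array(o['centre'])-t)*1000).round(1))
```

```text
2 [296 160  54  13 176] [325.00568182 163.36363636]
5 [ 312  172   19   65 1104] [320.21014493 203.45018116]
tool x [-29.8 -28.8   0.1  25.5  26.3]
-30 -8.0 4.8 -1.56
-20 -7.9 5.6 -1.13
-10 -7.8 6.3 -1.12
0 -7.7 6.3 -0.71
10 -7.6 7.0 -0.3
20 -7.6 6.1 -0.3
cap_bar [ 0.3591 -0.0987  0.047 ] [  63.9 -173.7  173.5]
cap [ 0.3606 -0.1018  0.0022] [  61.  -175.6  218.3]
```

Call:
{"op": "move_arm", "data": {
  "targets": [
    [[-2,-1,40],[0,0,0.14],-1],
    [[-2,-1,80],[0,0,0.14],-1],
    [[-2,-1,105],[0,0,0.14],-1],
    [[-2,-1,110],[0,0,0.14],-1],
    [[-2,-1,110],[0,0,0.14],-1]
  ]
}}

```text
clock: 4.2
tcp_pos: [0.5045, 0.015, 0.1107]
orientation: [0.0, 0.277, 0.961, 0.0]
wrist_force: [0.2, 0.8, 0.6]
finger_gap: 0.0857
grip_force: 0.0
```

Call:
{"op": "move_arm", "data": {
  "targets": [
    [[0,0,0],[0,0,0],0.5],
    [[0,0,0],[0,0,0],0.5],
    [[0,0,0],[0,0,0],0.5],
    [[0,0,0],[0,0,0],0.5]
  ],
  "squeeze": 20
}}

```text
clock: 4.7
tcp_pos: [0.5044, 0.015, 0.1106]
orientation: [0.0, 0.277, 0.961, 0.0]
wrist_force: [0.3, -0.5, -0.1]
finger_gap: 0.0211
grip_force: 0.0
```

Run:
```python
from h import *
s,t,r=st(); w=env.read_camera('wrist'); save(w,'w2.png'); print(s)
```

```text
{'clock': 4.7, 'joint_pos': array([-1.29457696e-01,  2.49713363e-01, -3.47662476e-01,  9.72919683e-01,
        9.22636306e-05,  4.32855203e-01]), 'qvel': array([-0.00020757,  0.00134604, -0.00021655, -0.00063616, -0.00205633,
       -0.0005357 ]), 'tau': array([ 1.44266523e-03, -4.16274583e+01,  2.70463765e+01, -6.71195521e-03,
        6.73256250e-05, -4.06316047e-06]), 'tcp_pos': array([0.50437202, 0.01504095, 0.11055538]), 'orientation': array([2.40555168e-04, 2.77466855e-01, 9.60735177e-01, 8.34421996e-05]), 'wrist_force': array([ 0.34212034, -0.54945227, -0.13943569]), 'ft_torque': array([ 0.02490533, -0.00817677, -0.03529391]), 'grip_force': 0.0, 'finger_gap': 0.021116277291388284}
```

View pics/w2.png

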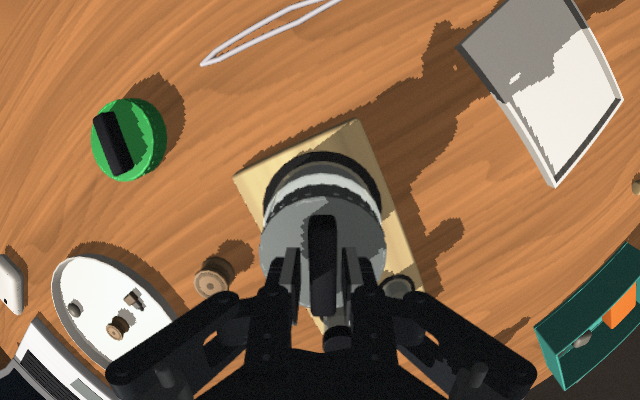

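The bar at (321,265) lies midway between the fingers at (290,…) and (348,…). I lower and close gently.

Call:
{"op": "move_arm", "data": {
  "targets": [
    [[0,0,3],[0,0,0],0.5],
    [[0,0,6],[0,0,0],0.5],
    [[0,0,6],[0,0,0],0.8],
    [[0,0,6],[0,0,0],0.8],
    [[0,0,6],[0,0,0],0.8]
  ],
  "squeeze": 25
}}

```text
clock: 5.38
tcp_pos: [0.504, 0.0153, 0.1038]
orientation: [-0.0, 0.277, 0.961, 0.0]
wrist_force: [1.8, 1.3, -5.5]
finger_gap: 0.0133
grip_force: 27.6
```

Call:
{"op": "move_arm", "data": {
  "targets": [
    [[0,0,0],[0,0,0],0.8],
    [[0,0,0],[0,0,0],0.8],
    [[0,0,0],[0,0,0],0.8]
  ],
  "squeeze": 80
}}

```text
clock: 5.75
tcp_pos: [0.504, 0.0153, 0.104]
orientation: [-0.0, 0.277, 0.961, 0.0]
wrist_force: [1.7, 1.8, -7.9]
finger_gap: 0.0122
grip_force: 78.8
```

Call:
{"op": "move_arm", "data": {
  "targets": [
    [[0,0,1],[0,0,0],0.8],
    [[0,0,1],[0,0,0],0.8],
    [[0,0,1],[0,0,0],0.8]
  ]
}}

```text
clock: 6.12
tcp_pos: [0.5042, 0.0151, 0.1039]
orientation: [0.0, 0.277, 0.961, 0.0]
wrist_force: [-1.7, 2.0, 4.5]
finger_gap: 0.0121
grip_force: 80.3
```

Call:
{"op": "move_arm", "data": {
  "targets": [
    [[0,0,0.5],[0,0,0],0.8],
    [[0,0,0.5],[0,0,0],0.8],
    [[0,0,0.5],[0,0,0],0.8]
  ]
}}

```text
clock: 6.5
tcp_pos: [0.5043, 0.015, 0.1034]
orientation: [0.0, 0.277, 0.961, 0.0]
wrist_force: [-3.2, 3.2, 5.6]
finger_gap: 0.012
grip_force: 80.5
```

Call:
{"op": "move_arm", "data": {
  "targets": [
    [[0,0,0.5],[0,0,0],0.8],
    [[0,0,0.5],[0,0,0],0.8],
    [[0,0,0.5],[0,0,0],0.8]
  ]
}}

```text
clock: 6.88
tcp_pos: [0.5044, 0.015, 0.103]
orientation: [0.0, 0.277, 0.961, 0.0]
wrist_force: [-2.6, 3.4, 5.6]
finger_gap: 0.0121
grip_force: 80.6
```

Call:
{"op": "move_arm", "data": {
  "targets": [
    [[0,0,1],[0,0,0],0.8],
    [[0,0,2],[0,0,0],0.8],
    [[0,0,3],[0,0,0],0.8],
    [[0,0,3],[0,0,0],0.8],
    [[0,0,3],[0,0,0],0.8]
  ]
}}

```text
clock: 7.5
tcp_pos: [0.5044, 0.015, 0.1004]
orientation: [0.001, 0.277, 0.961, 0.0]
wrist_force: [-4.7, 3.1, 9.7]
finger_gap: 0.0124
grip_force: 81.2
```

Run:
```python
from h import *
for _ in range(3):
    s,t,r=st(); print(s['clock'],t,s['wrist_force'],s['ft_torque']);
```

```text
7.5 [0.50438463 0.01498478 0.10044342] [-4.68467355  3.08240944  9.73824193] [ 0.66031306  0.88971241 -0.03127545]
7.5 [0.50438463 0.01498478 0.10044342] [-4.68467355  3.08240944  9.73824193] [ 0.66031306  0.88971241 -0.03127545]
7.5 [0.50438463 0.01498478 0.10044342] [-4.68467355  3.08240944  9.73824193] [ 0.66031306  0.88971241 -0.03127545]
```

Call:
{"op": "move_arm", "data": {
  "targets": [
    [[0,0,1],[0,0,0],0.8],
    [[0,0,2],[0,0,0],0.8],
    [[0,0,3],[0,0,0],0.8],
    [[0,0,3],[0,0,0],0.8],
    [[0,0,3],[0,0,0],0.8]
  ]
}}

```text
clock: 8.12
tcp_pos: [0.5044, 0.015, 0.0979]
orientation: [0.001, 0.277, 0.961, 0.0]
wrist_force: [-5.2, 2.9, 13.7]
finger_gap: 0.0121
grip_force: 81.7
```

Call:
{"op": "move_arm", "data": {
  "targets": [
    [[0,0,1],[0,0,0],0.8],
    [[0,0,1],[0,0,0],0.8],
    [[0,0,1],[0,0,0],0.8]
  ]
}}

```text
clock: 8.5
tcp_pos: [0.5044, 0.015, 0.097]
orientation: [0.001, 0.277, 0.961, 0.0]
wrist_force: [-6.1, 2.6, 14.1]
finger_gap: 0.0123
grip_force: 81.9
```

Call:
{"op": "move_arm", "data": {
  "targets": [
    [[0.2,0,1],[0,0,0],0.8],
    [[0.2,0,1.2],[0,0,0],0.8],
    [[0.2,0,1.2],[0,0,0],0.8]
  ]
}}

```text
clock: 8.88
tcp_pos: [0.5044, 0.015, 0.0961]
orientation: [0.001, 0.277, 0.961, -0.0]
wrist_force: [-6.4, 3.5, 16.5]
finger_gap: 0.012
grip_force: 82.1
```

Call:
{"op": "move_arm", "data": {
  "targets": [
    [[0,0,0],[0,0,-0.3],0.8],
    [[0,0,0],[0,0,-0.6],0.8],
    [[0,0,0],[0,0,-0.9],0.8],
    [[0,0,0],[0,0,-0.9],0.8]
  ]
}}

```text
clock: 9.38
tcp_pos: [0.5053, 0.0149, 0.0964]
orientation: [0.002, 0.201, 0.98, 0.0]
wrist_force: [-4.6, 3.4, 15.3]
finger_gap: 0.0115
grip_force: 82.0
```

```bash
cat >> h.py <<'E'
def rep():
    s,t,r=st(); m=r.as_matrix(); print(round(s['clock'],2),t.round(4),'yaw',np.degrees(np.arctan2(m[1,0],m[0,0])).round(2),'tilt',m[:2,2].round(4),'F',np.round(s['wrist_force'],1),'Ftool',r.inv().apply(s['wrist_force']).round(1),'T',np.round(s['ft_torque'],2),'gap',round(s['finger_gap'],4),'grip',round(s['grip_force'],1),'q',np.round(s['joint_pos'],2))
E
python3 -c "
from h import *
rep()"
```

```text
9.38 [0.5053 0.0149 0.0964] yaw 156.77 tilt [ 0.0036 -0.0005] F [-4.6  3.4 15.3] Ftool [  5.5   1.4 -15.3] T [ 0.58  1.   -0.19] gap 0.0115 grip 82.0 q [-0.13  0.26 -0.37  0.94 -0.    0.28]
```

Call:
{"op": "move_arm", "data": {
  "targets": [
    [[0,0,0.4],[0,0,-0.4],0.8],
    [[0,0,0.4],[0,0,-0.8],0.8],
    [[0,0,0.4],[0,0,-1.2],0.8],
    [[0,0,0.4],[0,0,-1.6],0.8],
    [[0,0,0.4],[0,0,-1.6],0.8]
  ]
}}

```text
clock: 10.0
tcp_pos: [0.5054, 0.0149, 0.096]
orientation: [0.002, 0.063, 0.998, -0.0]
wrist_force: [-3.8, 3.0, 15.6]
finger_gap: 0.012
grip_force: 82.1
```

```bash
python3 -c "
from h import *
rep()"
```

```text
10.0 [0.5054 0.0149 0.096 ] yaw 172.79 tilt [ 0.0037 -0.0005] F [-3.8  3.  15.6] Ftool [  4.1   2.5 -15.6] T [ 0.68  1.   -0.12] gap 0.012 grip 82.1 q [-0.13  0.26 -0.37  0.93  0.   -0.  ]
```

Call:
{"op": "move_arm", "data": {
  "targets": [
    [[0,0,0.2],[0,0,-0.4],0.8],
    [[0,0,0.2],[0,0,-0.8],0.8],
    [[0,0,0.2],[0,0,-1.2],0.8],
    [[0,0,0.2],[0,0,-1.6],0.8],
    [[0,0,0.2],[0,0,-1.6],0.8]
  ]
}}

```text
clock: 10.62
tcp_pos: [0.5055, 0.0146, 0.0959]
orientation: [0.002, -0.076, 0.997, -0.001]
wrist_force: [-4.6, 2.1, 16.1]
finger_gap: 0.0121
grip_force: 82.1
```

```bash
python3 -c "
from h import *
rep()"
```

```text
10.62 [0.5055 0.0146 0.0959] yaw -171.23 tilt [ 0.0039 -0.0011] F [-4.6  2.1 16.1] Ftool [  4.2   2.8 -16.1] T [ 0.4   1.06 -0.13] gap 0.0121 grip 82.1 q [-0.13  0.26 -0.37  0.93 -0.   -0.28]
```

Call:
{"op": "move_arm", "data": {
  "targets": [
    [[0,0,0],[0,0,-0.2],0.8],
    [[0,0,0],[0,0,-0.4],0.8],
    [[0,0,0],[0,0,-0.4],0.8]
  ]
}}

```text
clock: 11.0
tcp_pos: [0.5054, 0.0145, 0.0959]
orientation: [0.002, -0.111, 0.994, -0.001]
wrist_force: [-5.3, 2.0, 16.8]
finger_gap: 0.0122
grip_force: 82.1
```

```bash
python3 -c "
from h import *
rep()"
```

```text
11.0 [0.5054 0.0145 0.0959] yaw -167.25 tilt [ 0.0038 -0.0013] F [-5.3  2.  16.8] Ftool [  4.6   3.1 -16.9] T [ 0.33  1.01 -0.21] gap 0.0122 grip 82.1 q [-0.13  0.26 -0.37  0.93 -0.   -0.35]
```

Call:
{"op": "move_arm", "data": {
  "targets": [
    [[0,0,-0.2],[0,0,-0.2],0.8],
    [[0,0,-0.2],[0,0,-0.4],0.8],
    [[0,0,-0.2],[0,0,-0.4],0.8]
  ]
}}

```text
clock: 11.38
tcp_pos: [0.5054, 0.0144, 0.0961]
orientation: [0.002, -0.146, 0.989, -0.001]
wrist_force: [-3.6, 1.1, 15.6]
finger_gap: 0.0118
grip_force: 82.1
```

```bash
python3 -c "
from h import *
rep()"
```

```text
11.38 [0.5054 0.0144 0.0961] yaw -163.26 tilt [ 0.0038 -0.0016] F [-3.6  1.1 15.6] Ftool [  3.1   2.1 -15.6] T [ 0.31  0.99 -0.16] gap 0.0118 grip 82.1 q [-0.13  0.26 -0.37  0.93 -0.   -0.42]
```

Call:
{"op": "move_arm", "data": {
  "targets": [
    [[0,0,0],[0,0,-0.2],0.8],
    [[0,0,0],[0,0,-0.4],0.8],
    [[0,0,0],[0,0,-0.4],0.8]
  ]
}}

```text
clock: 11.75
tcp_pos: [0.5055, 0.0143, 0.0961]
orientation: [0.002, -0.18, 0.984, -0.001]
wrist_force: [-4.1, 0.9, 16.0]
finger_gap: 0.0123
grip_force: 82.1
```

```bash
python3 -c "
from h import *
rep()"
```

```text
11.75 [0.5055 0.0143 0.0961] yaw -159.26 tilt [ 0.0039 -0.0019] F [-4.1  0.9 16. ] Ftool [  3.5   2.3 -16.1] T [ 0.18  0.95 -0.2 ] gap 0.0123 grip 82.1 q [-0.13  0.26 -0.37  0.93 -0.   -0.49]
```

Call:
{"op": "move_arm", "data": {
  "targets": [
    [[0,0,0],[0,0,-0.2],0.8],
    [[0,0,0],[0,0,-0.4],0.8],
    [[0,0,0],[0,0,-0.4],0.8]
  ]
}}

```text
clock: 12.12
tcp_pos: [0.5057, 0.0141, 0.0962]
orientation: [0.002, -0.214, 0.977, -0.001]
wrist_force: [-5.0, 1.1, 15.3]
finger_gap: 0.0122
grip_force: 82.1
```

```bash
python3 -c "
from h import *
rep()"
```

```text
12.12 [0.5057 0.0141 0.0962] yaw -155.27 tilt [ 0.0042 -0.0021] F [-5.   1.1 15.3] Ftool [  4.1   3.  -15.3] T [ 0.13  0.91 -0.27] gap 0.0122 grip 82.1 q [-0.13  0.26 -0.37  0.93 -0.   -0.56]
```

Call:
{"op": "move_arm", "data": {
  "targets": [
    [[0,0,0],[0,0,-0.2],0.8],
    [[0,0,0],[0,0,-0.3],0.8],
    [[0,0,0],[0,0,-0.3],0.8]
  ]
}}

```text
clock: 12.5
tcp_pos: [0.5057, 0.0141, 0.0962]
orientation: [0.002, -0.24, 0.971, -0.002]
wrist_force: [-3.8, 0.3, 15.2]
finger_gap: 0.0119
grip_force: 82.1
```

```bash
python3 -c "
from h import *
rep()"
```

```text
12.5 [0.5057 0.0141 0.0962] yaw -152.28 tilt [ 0.0042 -0.0022] F [-3.8  0.3 15.2] Ftool [  3.2   2.  -15.2] T [ 0.08  0.91 -0.3 ] gap 0.0119 grip 82.1 q [-0.13  0.26 -0.37  0.93 -0.   -0.61]
```

Call:
{"op": "move_arm", "data": {
  "targets": [
    [[0,0,0.2],[0,0,-0.2],0.8],
    [[0,0,0.2],[0,0,-0.4],0.8],
    [[0,0,0.2],[0,0,-0.4],0.8]
  ]
}}

```text
clock: 12.88
tcp_pos: [0.5055, 0.0143, 0.096]
orientation: [0.002, -0.273, 0.962, -0.001]
wrist_force: [-3.8, 1.4, 16.9]
finger_gap: 0.0117
grip_force: 82.8
```

```bash
python3 -c "
from h import *
rep()"
```

```text
12.88 [0.5055 0.0143 0.096 ] yaw -148.35 tilt [ 0.004  -0.0016] F [-3.8  1.4 16.9] Ftool [  2.5   3.1 -16.9] T [ 0.28  1.01 -0.91] gap 0.0117 grip 82.8 q [-0.13  0.26 -0.37  0.93 -0.   -0.68]
```

Call:
{"op": "move_arm", "data": {
  "targets": [
    [[0,0,0],[0,0,-0.2],0.8],
    [[0,0,0],[0,0,-0.3],0.8],
    [[0,0,0],[0,0,-0.3],0.8]
  ]
}}

```text
clock: 13.25
tcp_pos: [0.5055, 0.0144, 0.0961]
orientation: [0.002, -0.297, 0.955, -0.001]
wrist_force: [-4.8, 2.8, 17.1]
finger_gap: 0.0121
grip_force: 89.1
```

```bash
python3 -c "
from h import *
rep(); save(env.read_camera('wrist'),'w3.png')"
```

```text
13.25 [0.5055 0.0144 0.0961] yaw -145.47 tilt [ 0.004 -0.001] F [-4.8  2.8 17.1] Ftool [  2.3   5.  -17.1] T [ 0.44  1.13 -1.76] gap 0.0121 grip 89.1 q [-0.13  0.26 -0.37  0.93 -0.   -0.73]
```

View pics/w3.png

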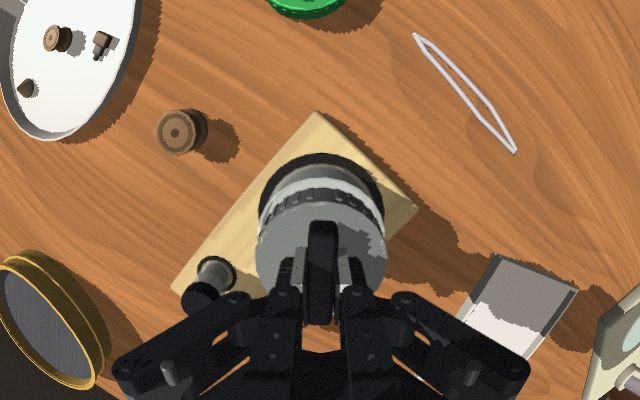

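The wrist view shows the bar still gripped squarely at (321,275), and the torque has reached the stop. I ease off about 9° in command, which is about 4° from first contact with the stop.

Call:
{"op": "move_arm", "data": {
  "targets": [
    [[0,0,-0.2],[0,0,0.3],0.8],
    [[0,0,-0.2],[0,0,0.6],0.8],
    [[0,0,-0.2],[0,0,0.8],0.8],
    [[0,0,-0.2],[0,0,0.8],0.8]
  ]
}}

```text
clock: 13.8
tcp_pos: [0.5057, 0.0142, 0.0962]
orientation: [0.002, -0.231, 0.973, -0.002]
wrist_force: [-4.5, 0.3, 16.2]
finger_gap: 0.0121
grip_force: 82.1
```

```bash
python3 -c "
from h import *
rep()"
```

```text
13.8 [0.5057 0.0142 0.0962] yaw -153.23 tilt [ 0.0042 -0.0023] F [-4.5  0.3 16.2] Ftool [  3.8   2.2 -16.3] T [0.03 0.95 0.17] gap 0.0121 grip 82.1 q [-0.13  0.26 -0.37  0.93 -0.   -0.6 ]
```

Call:
{"op": "move_arm", "data": {
  "targets": [
    [[0,0,-2],[0,0,0.15],0.8],
    [[0,0,-4],[0,0,0.15],0.8],
    [[0,0,-6],[0,0,0.15],0.8],
    [[0,0,-7],[0,0,0.15],0.8],
    [[0,0,-7],[0,0,0.15],0.8]
  ]
}}

```text
clock: 14.42
tcp_pos: [0.5056, 0.0141, 0.1022]
orientation: [0.002, -0.219, 0.976, -0.001]
wrist_force: [-1.0, -0.0, 8.3]
finger_gap: 0.0122
grip_force: 80.8
```

```bash
python3 -c "
from h import *
rep()"
```

```text
14.43 [0.5056 0.0141 0.1022] yaw -154.73 tilt [ 0.0036 -0.0021] F [-1.  -0.   8.3] Ftool [ 0.9  0.4 -8.3] T [0.06 0.35 0.12] gap 0.0122 grip 80.8 q [-0.13  0.26 -0.36  0.95 -0.   -0.57]
```

Call:
{"op": "move_arm", "data": {
  "targets": [
    [[0,0,-1],[0,0,0],0.8],
    [[0,0,-2],[0,0,0],0.8],
    [[0,0,-3],[0,0,0],0.8],
    [[0,0,-3.5],[0,0,0],0.8],
    [[0,0,-3.5],[0,0,0],0.8]
  ]
}}

```text
clock: 15.05
tcp_pos: [0.5049, 0.0147, 0.1046]
orientation: [0.001, -0.219, 0.976, -0.001]
wrist_force: [2.1, -1.9, 4.0]
finger_gap: 0.0116
grip_force: 80.4
```

```bash
python3 -c "
from h import *
rep()"
```

```text
15.05 [0.5049 0.0147 0.1046] yaw -154.74 tilt [ 0.0017 -0.0007] F [ 2.1 -1.9  4. ] Ftool [-1.1 -2.6 -4. ] T [-0.48 -0.48  0.01] gap 0.0116 grip 80.4 q [-0.13  0.26 -0.36  0.96 -0.   -0.57]
```

Call:
{"op": "move_arm", "data": {
  "targets": [
    [[0,0,-1],[0,0,0],0.8],
    [[0,0,-2],[0,0,0],0.8],
    [[0,0,-3],[0,0,0],0.8],
    [[0,0,-3],[0,0,0],0.8]
  ]
}}

```text
clock: 15.55
tcp_pos: [0.5039, 0.0149, 0.1068]
orientation: [-0.0, -0.219, 0.976, -0.0]
wrist_force: [2.7, -4.1, -2.1]
finger_gap: 0.012
grip_force: 79.7
```

```bash
python3 -c "
from h import *
rep()"
```

```text
15.55 [0.5039 0.0149 0.1068] yaw -154.73 tilt [-0.0006 -0.0004] F [ 2.7 -4.1 -2.1] Ftool [-0.7 -4.9  2.1] T [-0.81 -0.66  0.04] gap 0.012 grip 79.7 q [-0.13  0.25 -0.35  0.97 -0.   -0.57]
```

Call:
{"op": "move_arm", "data": {
  "targets": [
    [[0,0,-1],[0,0,0],0.8],
    [[0,0,-2],[0,0,0],0.8],
    [[0,0,-3],[0,0,0],0.8],
    [[0,0,-3],[0,0,0],0.8]
  ]
}}

```text
clock: 16.05
tcp_pos: [0.5037, 0.0148, 0.1096]
orientation: [-0.001, -0.219, 0.976, -0.0]
wrist_force: [3.4, -4.6, -2.6]
finger_gap: 0.0118
grip_force: 79.3
```

```bash
python3 -c "
from h import *
rep()"
```

```text
16.05 [0.5037 0.0148 0.1096] yaw -154.74 tilt [-0.0011 -0.0005] F [ 3.4 -4.6 -2.6] Ftool [-1.2 -5.6  2.6] T [-0.86 -0.72  0.07] gap 0.0118 grip 79.3 q [-0.13  0.25 -0.35  0.97 -0.   -0.57]
```

Call:
{"op": "move_arm", "data": {
  "targets": [
    [[0,-0.4,-2],[0,0,0],0.8],
    [[0,-0.4,-4],[0,0,0],0.8],
    [[0,-0.4,-7],[0,0,0],0.8],
    [[0,-0.4,-10],[0,0,0],0.8],
    [[0,-0.4,-10],[0,0,0],0.8]
  ]
}}

```text
clock: 16.68
tcp_pos: [0.5043, 0.015, 0.1206]
orientation: [0.0, -0.219, 0.976, 0.0]
wrist_force: [-0.1, -0.9, 0.3]
finger_gap: 0.0122
grip_force: 79.8
```

```bash
python3 -c "
from h import *
rep()"
```

```text
16.68 [0.5043 0.015  0.1206] yaw -154.7 tilt [0.0004 0.0003] F [-0.1 -0.9  0.3] Ftool [ 0.5 -0.8 -0.3] T [0.03 0.01 0.  ] gap 0.0122 grip 79.8 q [-0.13  0.24 -0.33  1.    0.   -0.57]
```

Call:
{"op": "move_arm", "data": {
  "targets": [
    [[0,0,-10],[0,0,0],0.8],
    [[0,0,-25],[0,0,0],0.8],
    [[0,0,-40],[0,0,0],0.8],
    [[0,0,-50],[0,0,0],0.8]
  ]
}}

```text
clock: 17.18
tcp_pos: [0.5049, 0.0147, 0.1719]
orientation: [0.001, -0.219, 0.976, -0.0]
wrist_force: [-0.6, 0.5, 0.4]
finger_gap: 0.0119
grip_force: 79.8
```

Call:
{"op": "move_arm", "data": {
  "targets": [
    [[-10,20,0],[0,0,0],0.8],
    [[-30,60,0],[0,0,0],0.8],
    [[-52,102,0],[0,0,0],0.8],
    [[-75,146,0],[0,0,0],0.8],
    [[-97,188,0],[0,0,0],0.8]
  ]
}}

```text
clock: 17.8
tcp_pos: [0.5117, 0.2278, 0.1708]
orientation: [0.0, -0.219, 0.976, 0.0]
wrist_force: [0.7, 0.3, 0.3]
finger_gap: 0.0119
grip_force: 79.8
```

Run:
```python
from h import *
rep(); a=env.read_camera('scene'); b=env.read_camera('side')
s,t,r=st()
for n,p in(('a',a),('b',b)):
    for th in('tray','cap','jar_mouth','jar'):
        for o in env.landmark_of(th,p)[:2]: print(n,th,np.round(o['centre'],4),round(o['confidence'],2),(r.inv().apply(np.array(o['centre'])-t)*1000).round(1))
cv2.imwrite('pics/p4.png',np.hstack([cv2.resize(a['pixels'][140:390,240:490,::-1],(400,400)),cv2.resize(b['pixels'][60:310,190:440,::-1],(400,400))]))
```

```text
17.8 [0.5117 0.2278 0.1708] yaw -154.72 tilt [0.0008 0.0002] F [0.7 0.3 0.3] Ftool [-0.7 -0.  -0.3] T [-0.03 -0.01 -0.02] gap 0.0119 grip 79.8 q [ 0.28  0.31 -0.11  1.15  0.   -0.17]
a tray [ 5.128e-01  2.783e-01 -2.000e-04] 0.89 [-21.5  42.7 170.9]
a tray [0.5069 0.0127 0.0082] 0.36 [  98.5 -194.3  162.1]
a cap [ 0.3652 -0.101   0.0011] 0.79 [ 275.4 -235.7  168.8]
a cap [0.5123 0.229  0.1422] 0.58 [-0.  -1.4 28.4]
a jar_mouth [0.5054 0.0172 0.091 ] 0.95 [  97.7 -189.5   79.3]
a jar [0.5044 0.0161 0.0826] 0.74 [  99.1 -190.1   87.7]
a jar [0.5041 0.0156 0.0068] 0.66 [  99.7 -190.5  163.5]
b tray [0.5106 0.2757 0.0011] 0.59 [-18.4  41.3 169.6]
b cap [0.5141 0.234  0.1433] 0.76 [-3.8  2.3 27.3]
b cap [ 0.3642 -0.0952 -0.0035] 0.66 [ 273.8 -230.1  173.4]
b jar_mouth [0.5022 0.0137 0.0868] 0.96 [ 102.1 -191.3   83.5]
b jar_mouth [0.508  0.0177 0.0811] 0.63 [  95.2 -190.2   89.2]
b jar [0.5096 0.0179 0.0067] 0.62 [  93.8 -190.8  163.6]
```

View pics/p4.png

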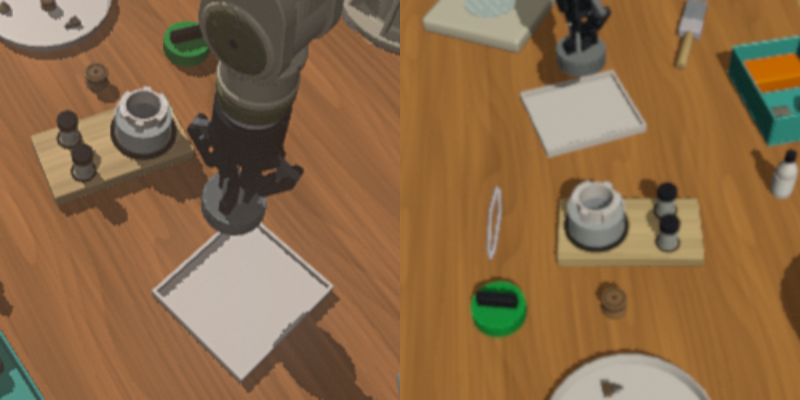

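The cap is in the gripper at left picture (235,205). The jar is open and intact at (143,115), and the tray at (243,298) is empty. I go over the tray and lower.

Call:
{"op": "move_arm", "data": {
  "targets": [
    [[-10,20,10],[0,0,0],0.8],
    [[-20,42,40],[0,0,0],0.8],
    [[-20,42,80],[0,0,0],0.8],
    [[-20,42,110],[0,0,0],0.8],
    [[-20,42,125],[0,0,0],0.8]
  ]
}}

```text
clock: 18.92
tcp_pos: [0.5109, 0.2717, 0.0435]
orientation: [-0.001, -0.218, 0.976, -0.0]
wrist_force: [0.7, -0.8, -0.3]
finger_gap: 0.0122
grip_force: 79.7
```

Call:
{"op": "move_arm", "data": {
  "targets": [
    [[0,0,4],[0,0,0],0.8],
    [[0,0,8],[0,0,0],0.8],
    [[0,0,11],[0,0,0],0.8],
    [[0,0,11],[0,0,0],0.8]
  ]
}}

```text
clock: 19.42
tcp_pos: [0.5121, 0.2729, 0.0347]
orientation: [0.0, -0.219, 0.976, 0.0]
wrist_force: [0.4, 0.3, -0.3]
finger_gap: 0.012
grip_force: 79.7
```

Call:
{"op": "move_arm", "data": {
  "targets": [
    [[0,0,1],[0,0,0],0.8],
    [[0,0,2],[0,0,0],0.8],
    [[0,0,2.5],[0,0,0],0.8],
    [[0,0,2.5],[0,0,0],0.8]
  ]
}}

```text
clock: 19.92
tcp_pos: [0.5117, 0.2727, 0.0316]
orientation: [-0.0, -0.219, 0.976, 0.0]
wrist_force: [0.2, -0.6, 0.1]
finger_gap: 0.0121
grip_force: 79.7
```

Call:
{"op": "move_arm", "data": {
  "targets": [
    [[0,0,0.5],[0,0,0],0.8],
    [[0,0,1],[0,0,0],0.8],
    [[0,0,1],[0,0,0],0.8]
  ]
}}

```text
clock: 20.3
tcp_pos: [0.5119, 0.2728, 0.031]
orientation: [0.0, -0.219, 0.976, 0.0]
wrist_force: [-1.0, -0.1, 3.2]
finger_gap: 0.0122
grip_force: 80.0
```

Contact at 3 N. I release and retreat.

Call:
{"op": "move_arm", "data": {
  "targets": [
    [[0,0,0],[0,0,0],0.5],
    [[0,0,0],[0,0,0],0.3],
    [[0,0,0],[0,0,0],0],
    [[0,0,-5],[0,0,0],-0.2],
    [[0,0,-30],[0,0,0],-0.2]
  ],
  "squeeze": 40
}}

```text
clock: 20.92
tcp_pos: [0.5104, 0.2722, 0.0597]
orientation: [-0.002, -0.219, 0.976, -0.0]
wrist_force: [0.3, -0.3, 0.1]
finger_gap: 0.0511
grip_force: 0.0
```

Call:
{"op": "move_arm", "data": {
  "targets": [
    [[0,0,-40],[0,0,0],-0.2],
    [[0,0,-90],[0,0,0],-0.2],
    [[0,0,-130],[0,0,0],-0.2],
    [[0,0,-150],[0,0,0],-0.2]
  ]
}}

```text
clock: 21.42
tcp_pos: [0.5128, 0.2731, 0.2141]
orientation: [0.002, -0.219, 0.976, 0.0]
wrist_force: [0.8, -0.4, -0.4]
finger_gap: 0.0513
grip_force: 0.0
```

Run:
```python
from h import *
rep(); a=env.read_camera('scene'); b=env.read_camera('side')
for n,p in(('a',a),('b',b)):
    for th in('cap','vertebra','dish','jar_mouth','cap_bar'):
        for o in env.landmark_of(th,p)[:3]: print(n,th,np.round(o['centre'],4),round(o['confidence'],2),proj(p,o['centre']).round())
def f(p,X0): 
    u0,v0=proj(p,X0).astype(int); hsv=p['pixels'].astype(int)
    R=18; sub=hsv[v0-R:v0+R,u0-R:u0+R]; m=((sub[...,0]-sub[...,2])>25).astype(np.uint8)
    k,l,S,c=cv2.connectedComponentsWithStats(m); i=1+np.argmax(S[1:,4]); S=S[i]; return S[:4]+[u0-R,v0-R,0,0]
for n,p in(('a',a),('b',b)):
    x,y,w,h=f(p,[.508,-.285,.014]); print(n,x,y,w,h,'top-centre',atz(p,x+(w-1)/2,y+ (h*.35),.024)[:2])
```

```text
21.43 [0.5128 0.2731 0.2141] yaw -154.72 tilt [0.0042 0.0016] F [ 0.8 -0.4 -0.4] Ftool [-0.5 -0.7  0.4] T [-0.01 -0.01 -0.01] gap 0.0513 grip 0.0 q [ 0.35  0.33  0.02  1.26  0.   -0.09]
a cap [0.5113 0.2735 0.0035] 0.93 [392. 320.]
a cap [ 0.3626 -0.0976  0.0018] 0.87 [356. 170.]
a vertebra [ 0.514  -0.1113 -0.0038] 0.58 [300. 192.]
a vertebra [ 0.5086 -0.2876  0.0045] 0.44 [269. 143.]
a dish [ 0.5036 -0.2958  0.0023] 0.78 [269. 141.]
a dish [ 0.4598 -0.3445  0.0071] 0.26 [276. 122.]
a jar_mouth [0.5084 0.0185 0.0914] 0.93 [329. 205.]
a cap_bar [0.5116 0.2688 0.0493] 0.87 [393. 309.]
a cap_bar [ 0.3629 -0.1019  0.0421] 0.84 [356. 158.]
a cap_bar [ 0.5037 -0.2965 -0.0016] 0.54 [269. 142.]
b cap [ 0.3658 -0.0978 -0.0007] 0.65 [254. 255.]
b cap [0.5143 0.2735 0.0018] 0.58 [303. 131.]
b vertebra [ 0.5076 -0.2829  0.005 ] 0.62 [334. 328.]
b vertebra [ 0.5144 -0.1076 -0.0023] 0.62 [324. 251.]
b dish [ 0.5054 -0.2923 -0.001 ] 0.58 [334. 334.]
b jar_mouth [0.5022 0.0116 0.0915] 0.64 [311. 182.]
b cap_bar [0.5126 0.2791 0.0505] 0.97 [302. 116.]
b cap_bar [ 0.3611 -0.0962  0.0477] 0.89 [250. 242.]
b cap_bar [0.5139 0.2721 0.003 ] 0.68 [303. 131.]
a 265 134 10 12 top-centre [ 0.50700592 -0.28403382]
b 328 319 14 17 top-centre [ 0.50759968 -0.28548476]
```

The cap is in the tray at scene (392,320). I move over the dish.

Call:
{"op": "move_arm", "data": {
  "targets": [
    [[15,-30,0],[0,0,0],-0.05],
    [[37,-77,0],[0,0,0],-0.05],
    [[61,-126,0],[0,0,0],-0.05],
    [[85,-176,0],[0,0,0],-0.05],
    [[110,-226,0],[0,0,0],-0.05]
  ]
}}

```text
clock: 22.65
tcp_pos: [0.5087, 0.0197, 0.2107]
orientation: [0.0, -0.219, 0.976, -0.0]
wrist_force: [0.4, -0.5, -0.5]
finger_gap: 0.0446
grip_force: 0.0
```

Call:
{"op": "move_arm", "data": {
  "targets": [
    [[24,-50,0],[0,0,0],-0.05],
    [[48,-100,0],[0,0,0],-0.05],
    [[72,-150,10],[0,0,0],-0.05],
    [[97,-200,30],[0,0,0],-0.05],
    [[121,-250,50],[0,0,0],-0.05]
  ]
}}

```text
clock: 23.28
tcp_pos: [0.5061, -0.2583, 0.1603]
orientation: [0.0, -0.219, 0.976, -0.0]
wrist_force: [1.4, 1.0, -0.6]
finger_gap: 0.0447
grip_force: 0.0
```

Call:
{"op": "move_arm", "data": {
  "targets": [
    [[6,-13,15],[0,0,0],-0.05],
    [[12,-26,30],[0,0,0],-0.05],
    [[12,-26,30],[0,0,0],-0.05]
  ]
}}

```text
clock: 23.65
tcp_pos: [0.5058, -0.2843, 0.1292]
orientation: [-0.001, -0.219, 0.976, 0.001]
wrist_force: [-0.2, 0.1, 0.7]
finger_gap: 0.0444
grip_force: 0.0
```

Run:
```python
from h import *
rep(); s,t,r=st(); w=env.read_camera('wrist'); save(w,'w5.png')
for o in env.landmark_of('vertebra',w)[:3]: print(np.round(o['centre'],4),round(o['confidence'],2),(r.inv().apply(np.array(o['centre'])-t)*1000).round(1))
for o in env.regions_of('vertebra',w)[:3]:
    m=o['mask']; v,u=np.nonzero(m); print(o['confidence'],u.min(),u.max(),v.min(),v.max(),m.sum())
    P=r.inv().apply(np.array([watz(w,t,r,x,y,.024) for x,y in zip(u,v)])-t)*1000; print('tool @top',P.min(0).round(1),P.max(0).round(1))
```

```text
23.65 [ 0.5058 -0.2843  0.1292] yaw -154.72 tilt [-0.0021  0.002 ] F [-0.2  0.1  0.7] Ftool [ 0.1  0.1 -0.7] T [-0.03  0.   -0.01] gap 0.0444 grip 0.0 q [-0.65  0.37 -0.12  1.08  0.   -1.09]
[ 0.5135 -0.1075 -0.0012] 0.58 [-82.6 156.2 130.7]
[ 0.5099 -0.2882  0.0009] 0.57 [ -2.2  -5.7 128.3]
0.97 303 334 182 215 838
tool @top [-12.6 -14.9 105.2] [ 16.6  11.4 105.3]
0.74 448 485 253 290 1043
tool @top [-99.3 124.8 105.5] [-53.3 172.5 105.6]
```

View pics/w5.png

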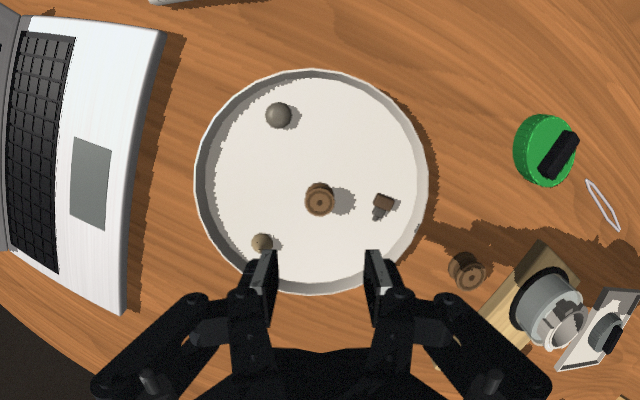

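The wrist view shows the vertebra at (320,201), between the open fingers at (270,255) and (372,255). The pebble (278,115), tooth (383,204) and shell (262,242) are clear of the finger paths. I descend.

Call:
{"op": "move_arm", "data": {
  "targets": [
    [[0,-1,30],[0,0,0],-0.05],
    [[0,-1,65],[0,0,0],-0.05],
    [[0,-1,95],[0,0,0],-0.05],
    [[0,-1,115],[0,0,0],-0.05],
    [[0,-1,120],[0,0,0],-0.05]
  ]
}}

```text
clock: 24.42
tcp_pos: [0.5067, -0.2844, 0.0102]
orientation: [-0.0, -0.22, 0.976, 0.001]
wrist_force: [1.0, 0.3, -0.4]
finger_gap: 0.0445
grip_force: 0.0
```

Call:
{"op": "move_arm", "data": {
  "targets": [
    [[0,0,1],[0,0,0],-0.05],
    [[0,0,1],[0,0,0],-0.05],
    [[0,0,1],[0,0,0],-0.05]
  ]
}}

```text
clock: 24.8
tcp_pos: [0.5075, -0.2863, 0.0107]
orientation: [0.001, -0.219, 0.976, -0.001]
wrist_force: [-0.1, 0.6, 0.0]
finger_gap: 0.0446
grip_force: 0.0
```

Run:
```python
from h import *
rep(); s,t,r=st(); w=env.read_camera('wrist'); cv2.imwrite('pics/w6.png',cv2.resize(w['pixels'][150:350,200:440,::-1],(720,600)))
```

```text
24.8 [ 0.5075 -0.2863  0.0107] yaw -154.71 tilt [ 0.0015 -0.001 ] F [-0.1  0.6  0. ] Ftool [-0.2  0.6 -0. ] T [0.04 0.03 0.  ] gap 0.0446 grip 0.0 q [-0.65  0.48 -0.27  0.81  0.   -1.09]
```

View pics/w6.png

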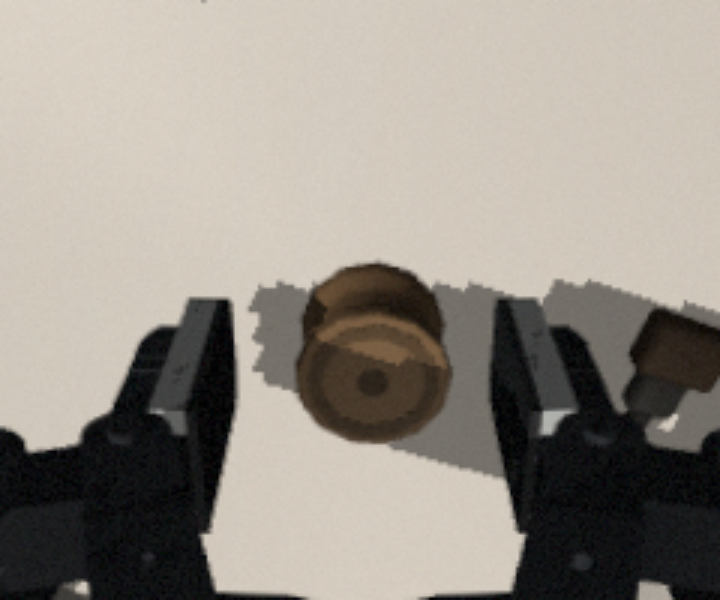

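The vertebra's hub is at crop (373,380), 1.7 mm to +y of the midline. I correct this, lower and grip.

Call:
{"op": "move_arm", "data": {
  "targets": [
    [[-1,1.7,2],[0,0,0],-0.05],
    [[-1,1.7,4],[0,0,0],-0.05],
    [[-1,1.7,4],[0,0,0],0.6],
    [[-1,1.7,4],[0,0,0],0.6],
    [[-1,1.7,4],[0,0,0],0.6]
  ],
  "squeeze": 25
}}

```text
clock: 25.48
tcp_pos: [0.5071, -0.284, 0.0056]
orientation: [0.0, -0.219, 0.976, 0.0]
wrist_force: [0.4, 0.6, -0.6]
finger_gap: 0.0238
grip_force: 24.5
```

Call:
{"op": "move_arm", "data": {
  "targets": [
    [[0,0,0],[0,0,0],0.6],
    [[0,0,0],[0,0,0],0.6]
  ],
  "squeeze": 35
}}

```text
clock: 25.72
tcp_pos: [0.5071, -0.2839, 0.0056]
orientation: [0.0, -0.219, 0.976, 0.0]
wrist_force: [-0.0, 1.0, -0.2]
finger_gap: 0.0238
grip_force: 34.3
```

Call:
{"op": "move_arm", "data": {
  "targets": [
    [[0,0,-8],[0,0,0],0.6],
    [[0,0,-30],[0,0,0],0.6],
    [[0,0,-70],[0,0,0],0.6],
    [[0,0,-115],[0,0,0],0.6],
    [[0,0,-145],[0,0,0],0.6]
  ]
}}

```text
clock: 26.35
tcp_pos: [0.5077, -0.2844, 0.1537]
orientation: [0.001, -0.219, 0.976, -0.001]
wrist_force: [0.4, -0.2, 0.6]
finger_gap: 0.0237
grip_force: 34.3
```

Call:
{"op": "move_arm", "data": {
  "targets": [
    [[-12,26,0],[0,0,0],0.6],
    [[-37,79,0],[0,0,0],0.6],
    [[-62,134,0],[0,0,0],0.6],
    [[-87,188,0],[0,0,0],0.6],
    [[-110,238,0],[0,0,0],0.6]
  ]
}}

```text
clock: 26.98
tcp_pos: [0.5047, -0.0199, 0.1515]
orientation: [0.001, -0.219, 0.976, -0.0]
wrist_force: [1.2, -0.2, -0.2]
finger_gap: 0.0239
grip_force: 34.4
```

Call:
{"op": "move_arm", "data": {
  "targets": [
    [[-10,20,0],[0,0,0],0.6],
    [[-16,33,0],[0,0,0],0.6],
    [[-16,33,0],[0,0,0],0.6],
    [[-16,33,0],[0,0,0],0.6]
  ]
}}

```text
clock: 27.48
tcp_pos: [0.5055, 0.0141, 0.1508]
orientation: [0.0, -0.218, 0.976, -0.0]
wrist_force: [0.1, 0.8, 0.0]
finger_gap: 0.024
grip_force: 34.4
```

Run:
```python
from h import *
rep(); s,t,r=st(); w=env.read_camera('wrist'); save(w,'w7.png'); a=env.read_camera('scene'); b=env.read_camera('side')
for n,p in(('w',w),('a',a),('b',b)):
  for th in('jar_mouth','vertebra'):
    for o in env.landmark_of(th,p)[:3]: print(n,th,np.round(o['centre'],4),round(o['confidence'],2),(r.inv().apply(np.array(o['centre'])-t)*1000).round(1))
```

```text
27.48 [0.5055 0.0141 0.1508] yaw -154.78 tilt [ 0.0003 -0.0003] F [0.1 0.8 0. ] Ftool [-0.4  0.7 -0. ] T [-0.02  0.04  0.02] gap 0.024 grip 34.4 q [-0.13  0.22 -0.28  1.07 -0.   -0.57]
w jar_mouth [0.5068 0.0153 0.0861] 0.68 [-1.7  0.6 64.7]
w jar_mouth [0.5061 0.0142 0.082 ] 0.52 [-0.6 -0.1 68.8]
w vertebra [ 0.5139 -0.1095 -0.0031] 0.93 [  45.  -115.3  153.9]
w vertebra [0.5071 0.007  0.1449] 0.89 [ 1.5 -7.1  5.9]
a jar_mouth [0.5057 0.0161 0.0925] 0.75 [-1.1  1.8 58.3]
a vertebra [ 0.5123 -0.1112 -0.0025] 0.55 [  47.2 -116.2  153.3]
a vertebra [0.5067 0.0112 0.1556] 0.45 [ 0.1 -3.1 -4.8]
b jar_mouth [0.5023 0.0144 0.0891] 0.83 [ 2.7  1.7 61.7]
b jar_mouth [0.5148 0.2725 0.0041] 0.61 [-118.6  229.9  146.6]
b vertebra [ 0.5109 -0.1092 -0.0035] 0.52 [  47.6 -113.8  154.3]
b vertebra [0.5069 0.0168 0.1471] 0.39 [-2.5  1.9  3.7]
```

View pics/w7.png

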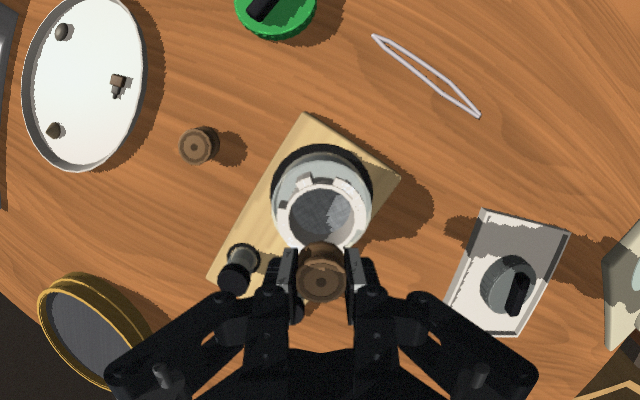

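The wrist view shows the vertebra held upright at (320,275) and the mouth centred near (322,218), so dy is about +1. The cap sits in the tray at (507,285). I lower in stages.

Call:
{"op": "move_arm", "data": {
  "targets": [
    [[-0.5,1.1,10],[0,0,0],0.6],
    [[-0.5,1.1,25],[0,0,0],0.6],
    [[-0.5,1.1,40],[0,0,0],0.6],
    [[-0.5,1.1,50],[0,0,0],0.6],
    [[-0.5,1.1,50],[0,0,0],0.6]
  ]
}}

```text
clock: 28.55
tcp_pos: [0.5043, 0.0163, 0.0994]
orientation: [-0.001, -0.219, 0.976, 0.0]
wrist_force: [0.9, 0.1, 0.8]
finger_gap: 0.0239
grip_force: 34.4
```

Run:
```python
from h import *
rep(); s,t,r=st(); w=env.read_camera('wrist'); b=env.read_camera('side'); X=proj(b,[.505,.015,.1]).astype(int); print(X)
cv2.imwrite('pics/w8.png',np.hstack([cv2.resize(w['pixels'][150:350,220:420,::-1],(400,400)),cv2.resize(b['pixels'][X[1]-40:X[1]+40,X[0]-40:X[0]+40,::-1],(400,400))]))
```

```text
28.55 [0.5043 0.0163 0.0994] yaw -154.72 tilt [-0.0024  0.0004] F [0.9 0.1 0.8] Ftool [-0.9 -0.3 -0.9] T [-0.02  0.02  0.01] gap 0.0239 grip 34.4 q [-0.13  0.26 -0.36  0.95  0.   -0.57]
[311 178]
```

View pics/w8.png

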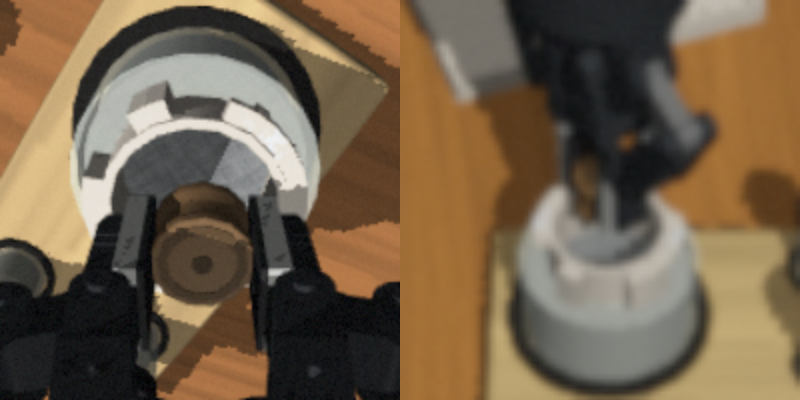

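The vertebra at crop (203,255) is centred on the mouth and just above the rim. I continue slowly.

Call:
{"op": "move_arm", "data": {
  "targets": [
    [[-0.5,-0.6,0],[0,0,0],0.6],
    [[-0.5,-0.6,3],[0,0,0],0.6],
    [[-0.5,-0.6,7],[0,0,0],0.6],
    [[-0.5,-0.6,11],[0,0,0],0.6],
    [[-0.5,-0.6,11],[0,0,0],0.6]
  ]
}}

```text
clock: 29.28
tcp_pos: [0.5055, 0.0159, 0.0892]
orientation: [-0.0, -0.219, 0.976, 0.0]
wrist_force: [-0.1, 0.1, -1.1]
finger_gap: 0.0238
grip_force: 34.4
```

```bash
python3 -c "
from h import *
rep()"
```

```text
29.27 [0.5055 0.0159 0.0892] yaw -154.72 tilt [-0.0009  0.0002] F [-0.1  0.1 -1.1] Ftool [0.1 0.1 1.1] T [-0.01 -0.02  0.02] gap 0.0238 grip 34.4 q [-0.13  0.27 -0.37  0.92  0.   -0.57]
```

Call:
{"op": "move_arm", "data": {
  "targets": [
    [[0,0,3],[0,0,0],0.6],
    [[0,0,6],[0,0,0],0.6],
    [[0,0,9],[0,0,0],0.6],
    [[0,0,11],[0,0,0],0.6],
    [[0,0,11],[0,0,0],0.6]
  ]
}}

```text
clock: 29.9
tcp_pos: [0.5061, 0.0159, 0.0797]
orientation: [0.0, -0.219, 0.976, -0.0]
wrist_force: [-2.8, -0.4, 8.1]
finger_gap: 0.0238
grip_force: 38.7
```

Call:
{"op": "move_arm", "data": {
  "targets": [
    [[0,0,2],[0,0,0],0.6],
    [[0,0,4],[0,0,0],0.6],
    [[0,0,6],[0,0,0],0.6],
    [[0,0,7],[0,0,0],0.6],
    [[0,0,7],[0,0,0],0.6]
  ]
}}

```text
clock: 30.52
tcp_pos: [0.5067, 0.016, 0.0784]
orientation: [0.002, -0.219, 0.976, -0.001]
wrist_force: [-16.8, 0.7, 53.4]
finger_gap: 0.0239
grip_force: 60.8
```

```bash
python3 -c "
from h import *
rep()"
```

```text
30.52 [0.5067 0.016  0.0784] yaw -154.67 tilt [0.0049 0.    ] F [-16.8   0.7  53.4] Ftool [ 14.6   7.7 -53.4] T [0.98 3.97 0.39] gap 0.0239 grip 60.8 q [-0.13  0.28 -0.39  0.89  0.   -0.57]
```

That was an error: I chained two steps, and the fingertips met the rim with 53 N. I back straight off now. I have also used up my picture views (11, one over the limit), so from here I work from numbers only.

Call:
{"op": "move_arm", "data": {
  "targets": [
    [[0,0,-10],[0,0,0],0.6],
    [[0,0,-22],[0,0,0],0.6],
    [[0,0,-34],[0,0,0],0.6],
    [[0,0,-44],[0,0,0],0.6],
    [[0,0,-44],[0,0,0],0.6]
  ],
  "squeeze": 35
}}

```text
clock: 31.15
tcp_pos: [0.5066, 0.0158, 0.1163]
orientation: [0.001, -0.219, 0.976, -0.0]
wrist_force: [-0.6, 0.6, -1.1]
finger_gap: 0.0238
grip_force: 34.4
```

Run:
```python
from h import *
from scipy.optimize import least_squares
rep(); s,t,r=st(); w=env.read_camera('wrist'); save(w,'n9.png')
class D(dict): pass
pix=cv2.imread('pics/w7.png')[:,:,::-1]
w7=dict(w); w7['pixels']=pix; t7=np.array([.5055,.0141,.1508]); a=np.radians(-154.78)
r7=R.from_matrix(np.array([[np.cos(a),np.sin(a),0],[np.sin(a),-np.cos(a),0],[0,0,-1]]))
def edge(p,t,r,cu,cv,z=.0865):
    # rays from interior point outward in the upper half: first strong dark->bright step
    g=cv2.GaussianBlur(p['pixels'].astype(np.float32).min(2),(0,0),.8); E=[]
    for th in np.radians(np.arange(-190,11,5)):
        k=np.arange(8,70,.5); u=cu+k*np.cos(th); v=cv+k*np.sin(th)
        q=cv2.remap(g,u.astype(np.float32)[None],v.astype(np.float32)[None],1)[0]; d=q[6:]-q[:-6]
        i=np.argmax(d>45)
        if d[i]>45:
            j=i+np.argmax(d[i:i+8]); E.append(watz(p,t,r,u[j+3],v[j+3],z)[:2])
    E=np.array(E)*1000
    f=least_squares(lambda c:np.hypot(*(E-c).T)-24,E.mean(0),loss='soft_l1',f_scale=.7)
    f2=least_squares(lambda c:np.hypot(*(E-c[:2]).T)-c[2],[*f.x,24],loss='soft_l1',f_scale=.7)
    print(len(E),'fixed r',f.x.round(2),'rms',np.median(abs(f.fun)).round(2),'free',f2.x.round(2)); 
for z in(.0845,.0865,.0885):
    print(z);edge(w7,t7,r7,322,215,z)
m=w['mount']; 
# mouth pixel guess in the new picture
X=r.inv().apply(np.array([.5055,.0155,.0865])+r.apply([.012,0,0])-t); M=np.array(m); c=np.linalg.inv(M)@[*X,1]; th=np.arctan2(np.hypot(c[0],c[1]),-c[2]); f=309.7; k=f*th/np.hypot(c[0],c[1]); cu,cv_=w['cx']+c[0]*k,w['cy']-c[1]*k; print('guess',cu,cv_)
for z in(.0845,.0865,.0885): edge(w,t,r,cu,cv_,z)
# finger/vertebra widths: dark/brown columns along rows
for row in range(240,330,8): print(row,''.join('%4d'%x for x in w['pixels'][row,250:392:4].astype(int).sum(1)//3))
```

```text
31.15 [0.5066 0.0158 0.1163] yaw -154.72 tilt [ 0.0013 -0.    ] F [-0.6  0.6 -1.1] Ftool [0.3 0.8 1.1] T [-0.    0.03 -0.03] gap 0.0238 grip 34.4 q [-0.13  0.25 -0.33  0.99  0.   -0.57]
0.0845
41 fixed r [506.83  15.15] rms 0.12 free [506.91  15.19  24.07]
0.0865
41 fixed r [506.38  14.94] rms 0.12 free [506.2   14.85  23.84]
0.0885
41 fixed r [505.92  14.72] rms 0.14 free [505.48  14.51  23.61]
guess 320.95517120700504 219.13357158346588
41 fixed r [507.06  15.07] rms 0.13 free [507.23  15.17  24.18]
41 fixed r [506.49  14.84] rms 0.15 free [506.39  14.78  23.9 ]
41 fixed r [505.92  14.6 ] rms 0.14 free [505.54  14.39  23.62]
240  177 181 177 180 215 226 223 226 110  60  58  64  71  79  72  76  73  72  57  77 130 142 141 129 154 163 157  97 130 129 130  97  67  63  67  65
248  179 173 181 184 179 210 227 224 220  72  72  36  58  50  83  83  76  70  58  59  55  44  61 151  57  89  72 113 160 139 100  61  59  61  65  66
256  171 181 181 176 179 192 183 187 142  66  81  14  29  32  27  32  33  35  42  27  23  30  37  33  16  76  78  77 148  50  60  70 109 113 118 121
264  165 182 183 1
[... 622 characters left out ...]
  32  11  40  53  59  51  53  56  47  38  54  55  65  66   7  28  18  21  17  21  26  23  16  20  13  54
304   16  16  19  26  10  14  26  22  16  12  30   0  52  63  22  92  94  87  65  67  61  61  63  62  10  25  14  19  20  22  20  23  12  15  14  16
312   12  24  19  24  25  21  22   9  10  18  31  14  57  24  93  96  69  61  59  61 109 109 103  62  58  32   3  13  17  13  12  16  18  15   6  12
320   23  15  18  23  20   8  17  23  18  11  51  20  88 170  78  67  61  62 108 108 116 121 119 114 107  32  18  24  24  19  22  26  18  19  21  22
328   22  22  18  18  22  20  23  25  19   8  37  19  11  55  58  69 121 123 118 117 122 120 111 108 106 111  34  19  14  19  17  19  25  23  23  25
```

The circle fit is very clean: the mouth centre is (0.5067, 0.0150) with the rim at about 0.0855. That puts me about 1 mm off in tool +y at contact. I recentre and retry in small steps.

Call:
{"op": "move_arm", "data": {
  "targets": [
    [[0.2,-0.8,10],[0,0,0],0.6],
    [[0.2,-0.8,20],[0,0,0],0.6],
    [[0.2,-0.8,30],[0,0,0],0.6],
    [[0.2,-0.8,32],[0,0,0],0.6],
    [[0.2,-0.8,32],[0,0,0],0.6]
  ]
}}

```text
clock: 31.82
tcp_pos: [0.5059, 0.015, 0.0834]
orientation: [-0.0, -0.219, 0.976, 0.0]
wrist_force: [0.0, -0.5, -0.1]
finger_gap: 0.0237
grip_force: 34.4
```

```bash
python3 -c "
from h import *
rep(); s,t,r=st(); print(r.inv().apply(np.array([.5067,.0150,.06])-t)*1000)"
```

```text
31.82 [0.5059 0.015  0.0834] yaw -154.72 tilt [-0.0006  0.0002] F [ 0.  -0.5 -0.1] Ftool [ 0.2 -0.4  0.1] T [ 0.01 -0.02 -0.01] gap 0.0237 grip 34.4 q [-0.13  0.28 -0.38  0.91  0.   -0.57]
[-0.6821385  -0.36726527 23.36148727]
```

Call:
{"op": "move_arm", "data": {
  "targets": [
    [[-0.6,-0.3,1],[0,0,0],0.6],
    [[-0.6,-0.3,2],[0,0,0],0.6],
    [[-0.6,-0.3,3],[0,0,0],0.6],
    [[-0.6,-0.3,3],[0,0,0],0.6]
  ]
}}

```text
clock: 32.33
tcp_pos: [0.5068, 0.015, 0.0807]
orientation: [0.0, -0.219, 0.976, 0.0]
wrist_force: [-0.0, 0.4, 0.3]
finger_gap: 0.0235
grip_force: 34.4
```

```bash
python3 -c "
from h import *
rep(); s,t,r=st(); print(r.inv().apply(np.array([.5067,.0150,.06])-t)*1000)"
```

```text
32.33 [0.5068 0.015  0.0807] yaw -154.72 tilt [0.0001 0.0001] F [-0.   0.4  0.3] Ftool [-0.1  0.4 -0.3] T [ 0.01 -0.01 -0.  ] gap 0.0235 grip 34.4 q [-0.13  0.28 -0.38  0.9   0.   -0.57]
[ 0.06393021  0.03505658 20.70176319]
```

Call:
{"op": "move_arm", "data": {
  "targets": [
    [[0,0,0.7],[0,0,0],0.6],
    [[0,0,1.4],[0,0,0],0.6],
    [[0,0,2],[0,0,0],0.6],
    [[0,0,2],[0,0,0],0.6]
  ]
}}

```text
clock: 32.83
tcp_pos: [0.507, 0.015, 0.0795]
orientation: [0.0, -0.219, 0.976, -0.0]
wrist_force: [-1.9, 0.1, 7.0]
finger_gap: 0.0237
grip_force: 38.7
```

Run:
```python
from h import *
rep(); s,t,r=st(); F=np.array(s['wrist_force']);T=np.array(s['ft_torque'])
for h in(.15,.2,.25):
    # T = p x F, p=(dx,dy,-h)
    dy=(T[0]-h*F[1])/F[2]; dx=(-h*F[0]-T[1])/F[2]; print(h,(r.inv().apply([dx,dy,0])*1000).round(1))
w=env.read_camera('wrist'); save(w,'n10.png'); g=w['pixels'].astype(int).sum(2)//3
for row in range(236,300,4): print(row,''.join('%4d'%x for x in g[row,252:392:3]))
```

```text
32.83 [0.507  0.015  0.0795] yaw -154.72 tilt [ 0.0009 -0.0001] F [-1.9  0.1  7. ] Ftool [ 1.7  0.9 -7. ] T [-0.02  0.38  0.06] gap 0.0237 grip 38.7 q [-0.13  0.28 -0.39  0.9   0.   -0.57]
0.15 [14.4  1.5 -0. ]
0.2 [ 2.4 -4.9  0. ]
0.25 [ -9.7 -11.3   0. ]
236  194 197 113 181 163 123 152 181 167 172 226 226 194  84  75  75  74  73  73  78  81  76  74  76  84  79  77  72  79 132 137 140 116 137 211 227 226 217 241 233 228 226 193 188 165 188 110
240  211 206 111 183  78  78  75  77 170 225 224  89  75  76  74  74  80  78  76  77  74  77  68  55  67  75  78  73  71  88  81  79  74  78  80 164 228 227 212 239 226 226 214 183 170 186 126
244  209 204 122 151  78  75  76 156 225 226 133  71  74  68  74  73  82  78  78  66  68  69  67  68  60  46  36  28  67  71  77  79  81  81  83  79  89 228 226 227 227 227 226 185 174 189 137
248  199 207 121  77  77  76  90 226 225 111  75  75  74  74  39  45  72  44  32  84  80  77  72  66  61  61  51  49  35  53  77  37  59  74  74  79  74 149 227 228 227 235 234 227 174 186 100
252  199 212 149 195 166 125 148 227 202  57  69  79  66  77  19   5  3
[... 1544 characters left out ...]
0  52  67  68  68  65  42  45  45  68  72  70  69  57  53  71  22  34 119 154 156 159  66  23  20  16  19 105 111 115 109
288  184 189  37  14  13  18  14  18  18  14  16 117  40  24   8  59  54  54  68  67  68  67  66  68  72  70  67  68  59  51  65  47   1  56 175 189  22  25  21  22  22  24  21  12  45 124 118
292  170  22  18  18  40  28  25  25  12  20  21  58  59  30  16  34  64  53  49  53  66  72  69  70  68  69  70  45  54  55  66  12  15  34  75  45  25  21  32  33  26  21  26   7  28  63 124
296   38  20  25  14  23  28  25  20  22  22  23  13  26  28  11  46  65  64  61  51  49  46  51  52  46  45  53  53  66  61  61  15  10  30   5  25  21  19  23  28  35  20  23  19  23  22  59
```

Same contact, now centred. The numbers explain it: the fingertips sit about 5.4 mm behind the TCP at this gap, so they are exactly at rim level (0.0855). With a 26 mm grip the fingers are about 54 mm over their backs, so they cannot enter the 48 mm mouth. I will put the vertebra back on the dish floor, regrip it by its top rim, and hang it as deep into the mouth as possible.

Call:
{"op": "move_arm", "data": {
  "targets": [
    [[0,0,-6],[0,0,0],0.6],
    [[0,0,-20],[0,0,0],0.6],
    [[0,0,-42],[0,0,0],0.6],
    [[0,0,-64],[0,0,0],0.6],
    [[0,0,-76],[0,0,0],0.6]
  ]
}}

```text
clock: 33.5
tcp_pos: [0.5076, 0.0149, 0.1566]
orientation: [0.001, -0.219, 0.976, -0.0]
wrist_force: [0.1, 0.7, 0.4]
finger_gap: 0.0237
grip_force: 34.6
```

Call:
{"op": "move_arm", "data": {
  "targets": [
    [[10,-22,0],[0,0,0],0.6],
    [[33,-70,0],[0,0,0],0.6],
    [[57,-120,0],[0,0,0],0.6],
    [[81,-172,0],[0,0,0],0.6],
    [[105,-222,0],[0,0,0],0.6]
  ]
}}

```text
clock: 34.12
tcp_pos: [0.5065, -0.2324, 0.1548]
orientation: [0.0, -0.219, 0.976, 0.0]
wrist_force: [0.9, -0.1, -0.2]
finger_gap: 0.0235
grip_force: 34.6
```

Call:
{"op": "move_arm", "data": {
  "targets": [
    [[15,-32,0],[0,0,0],0.6],
    [[23,-48,10],[0,0,0],0.6],
    [[23,-48,45],[0,0,0],0.6],
    [[23,-48,80],[0,0,0],0.6],
    [[23,-48,105],[0,0,0],0.6]
  ]
}}

```text
clock: 34.75
tcp_pos: [0.5053, -0.282, 0.0473]
orientation: [-0.001, -0.219, 0.976, 0.001]
wrist_force: [-0.2, -0.0, -0.2]
finger_gap: 0.0233
grip_force: 34.6
```

```bash
python3 -c "
from h import *
rep(); s,t,r=st(); print(r.inv().apply(np.array([.5071,-.284,.0060])-t)*1000)"
```

```text
34.75 [ 0.5053 -0.282   0.0473] yaw -154.66 tilt [-0.0022  0.0022] F [-0.2 -0.  -0.2] Ftool [0.2 0.  0.2] T [ 0.   -0.02  0.01] gap 0.0233 grip 34.6 q [-0.65  0.44 -0.24  0.89  0.   -1.09]
[-0.81927781 -2.65971443 41.31498815]
```

Call:
{"op": "move_arm", "data": {
  "targets": [
    [[-1,-2,15],[0,0,0],0.6],
    [[-1,-2,28],[0,0,0],0.6],
    [[-1,-2,36],[0,0,0],0.6],
    [[-1,-2,36],[0,0,0],0.6],
    [[-1,-2,36],[0,0,0],0.6]
  ]
}}

```text
clock: 35.38
tcp_pos: [0.5086, -0.2855, 0.0143]
orientation: [0.0, -0.219, 0.976, -0.0]
wrist_force: [0.2, 0.6, -0.2]
finger_gap: 0.0235
grip_force: 34.6
```

Call:
{"op": "move_arm", "data": {
  "targets": [
    [[0,0,1],[0,0,0],0.6],
    [[0,0,2],[0,0,0],0.6],
    [[0,0,2],[0,0,0],0.6]
  ]
}}

```text
clock: 35.75
tcp_pos: [0.5082, -0.2852, 0.0118]
orientation: [0.0, -0.219, 0.976, -0.0]
wrist_force: [-0.4, -0.1, 0.9]
finger_gap: 0.0236
grip_force: 34.6
```

Call:
{"op": "move_arm", "data": {
  "targets": [
    [[0,0,1.5],[0,0,0],0.6],
    [[0,0,3],[0,0,0],0.6],
    [[0,0,4],[0,0,0],0.6],
    [[0,0,4],[0,0,0],0.6]
  ]
}}

```text
clock: 36.25
tcp_pos: [0.508, -0.2851, 0.0075]
orientation: [-0.0, -0.219, 0.976, 0.0]
wrist_force: [-0.8, 0.1, -0.2]
finger_gap: 0.0235
grip_force: 34.6
```

Call:
{"op": "move_arm", "data": {
  "targets": [
    [[0,0,0.5],[0,0,0],0.6],
    [[0,0,1],[0,0,0],0.6],
    [[0,0,1],[0,0,0],0.6]
  ]
}}

```text
clock: 36.62
tcp_pos: [0.5081, -0.2852, 0.0067]
orientation: [0.0, -0.219, 0.976, 0.0]
wrist_force: [-0.7, -0.3, -1.1]
finger_gap: 0.0238
grip_force: 34.6
```

Call:
{"op": "move_arm", "data": {
  "targets": [
    [[0,0,0.5],[0,0,0],0.6],
    [[0,0,1],[0,0,0],0.6],
    [[0,0,1],[0,0,0],0.6]
  ]
}}

```text
clock: 37.0
tcp_pos: [0.5081, -0.2852, 0.0056]
orientation: [0.0, -0.219, 0.976, 0.0]
wrist_force: [-0.3, 0.4, -0.7]
finger_gap: 0.0235
grip_force: 34.6
```

Call:
{"op": "move_arm", "data": {
  "targets": [
    [[0,0,0.5],[0,0,0],0.6],
    [[0,0,0.5],[0,0,0],0.6]
  ]
}}

```text
clock: 37.25
tcp_pos: [0.5081, -0.2852, 0.0056]
orientation: [0.0, -0.219, 0.976, -0.0]
wrist_force: [-2.1, 0.9, 4.5]
finger_gap: 0.0237
grip_force: 35.1
```

Call:
{"op": "move_arm", "data": {
  "targets": [
    [[0,0,0],[0,0,0],0.3],
    [[0,0,0],[0,0,0],0.2],
    [[0,0,-4],[0,0,0],0.2],
    [[0,0,-8.8],[0,0,0],0.2],
    [[0,0,-8.8],[0,0,0],0.2]
  ],
  "squeeze": 25
}}

```text
clock: 37.88
tcp_pos: [0.5086, -0.2855, 0.0146]
orientation: [0.0, -0.219, 0.976, -0.0]
wrist_force: [0.2, -0.5, -0.2]
finger_gap: 0.0341
grip_force: 0.0
```

Run:
```python
from h import *
rep(); s,t,r=st(); w=env.read_camera('wrist'); save(w,'n11.png')
for o in env.regions_of('vertebra',w)[:2]:
    m=o['mask']; v,u=np.nonzero(m); print(o['confidence'],u.min(),u.max(),v.min(),v.max(),m.sum())
g=w['pixels'].astype(int)
for row in range(262,300,6): print(row,''.join('%4d'%x for x in (g[row,270:372:3,0]-g[row,270:372:3,2])))
```

```text
37.88 [ 0.5086 -0.2855  0.0146] yaw -154.72 tilt [ 0.0011 -0.0007] F [ 0.2 -0.5 -0.2] Ftool [ 0.  -0.5  0.2] T [ 0.02 -0.09  0.  ] gap 0.0341 grip 0.0 q [-0.65  0.48 -0.27  0.82  0.   -1.09]
0.93 499 549 314 362 1520
0.55 298 346 233 292 2328
262   -1  -1  -1   3  -2   3  15  23  22  21  28  18  22  22  26  30  31  24  48  53  56  50  39  38  54  20  11  10   0   2  -8   1  -2   2
268    0   1   0  -1  -1  -4  12  23  23  26  27  14  28  28  30  28  23  19  22  31  28  29  32  22  20  31  11  12  -4   0   2  -1  -1  -3
274    1  -1   0  -2   0   5   8  21  21  17  29  21  29  28  27  31  19  14  14  30  32  30  28  21  21  31  12  11  -1  -3  -2   1  -2   0
280   -2  -2  -3   5   0   0   5  23  21  22  30  21  18  23  30  29  29  31  30  28  31  28  21  25  31  11  11  12  -6  -2  -2   2   0   1
286    2   1  -3 -10  -4  -4   7  22  22  21  22  23  28  21  22  24  19  19  22  24  24  28  32  22  17  12  11  10   1  -4   1  -1   0   4
292   -2  -1  -3   2  -5  -2  18  22  21  22  20  20  21  24  22  22  21  23  21  22  21  22  20  22  12  11  11  12   6  -2  -2   3   1   4
298   -7  -5   0  -1  -1   1  23  22  22  20  22  22  23  19  21  22  21  22  21  21  20  22  21  21  22  12  12  11  11   2   3  -2  -1   3
```

Call:
{"op": "move_arm", "data": {
  "targets": [
    [[-0.5,0.5,0.8],[0,0,0],0.2],
    [[-0.5,0.5,0.8],[0,0,0],0.6],
    [[-0.5,0.5,0.8],[0,0,0],0.6],
    [[-0.5,0.5,0.8],[0,0,0],0.6],
    [[-0.5,0.5,0.8],[0,0,0],0.6]
  ],
  "squeeze": 30
}}

```text
clock: 38.6
tcp_pos: [0.5082, -0.2843, 0.0131]
orientation: [-0.0, -0.219, 0.976, 0.0]
wrist_force: [-0.2, 1.1, 2.2]
finger_gap: 0.0231
grip_force: 29.3
```

Call:
{"op": "move_arm", "data": {
  "targets": [
    [[0,0,-2],[0,0,0],0.6],
    [[0,0,-6],[0,0,0],0.6],
    [[0,0,-10],[0,0,0],0.6],
    [[0,0,-10],[0,0,0],0.6]
  ]
}}

```text
clock: 39.1
tcp_pos: [0.5087, -0.2848, 0.0237]
orientation: [0.0, -0.219, 0.976, -0.0]
wrist_force: [-0.1, -0.8, 0.2]
finger_gap: 0.0232
grip_force: 29.4
```

Run:
```python
from h import *
rep(); s,t,r=st(); w=env.read_camera('wrist')
for o in env.regions_of('vertebra',w)[:3]:
    m=o['mask']; v,u=np.nonzero(m); print(o['confidence'],u.min(),u.max(),v.min(),v.max(),m.sum())
    c=m.any(0); rr=[(row,u[v==row].min(),u[v==row].max()) for row in range(v.min(),v.max(),6)]; print(rr)
```

```text
39.1 [ 0.5087 -0.2848  0.0237] yaw -154.72 tilt [ 0.0009 -0.0006] F [-0.1 -0.8  0.2] Ftool [ 0.4 -0.7 -0.2] T [-0.01  0.01  0.03] gap 0.0232 grip 29.4 q [-0.65  0.47 -0.26  0.84  0.   -1.09]
0.65 493 542 307 355 1575
[(307, np.int64(517), np.int64(520)), (313, np.int64(505), np.int64(528)), (319, np.int64(499), np.int64(529)), (325, np.int64(495), np.int64(538)), (331, np.int64(493), np.int64(542)), (337, np.int64(496), np.int64(541)), (343, np.int64(504), np.int64(539)), (349, np.int64(512), np.int64(534))]
0.57 297 344 234 293 2381
[(234, np.int64(316), np.int64(326)), (240, np.int64(305), np.int64(337)), (246, np.int64(301), np.int64(341)), (252, np.int64(299), np.int64(343)), (258, np.int64(299), np.int64(342)), (264, np.int64(298), np.int64(344)), (270, np.int64(297), np.int64(344)), (276, np.int64(297), np.int64(344)), (282, np.int64(300), np.int64(343)), (288, np.int64(306), np.int64(337))]
```

Call:
{"op": "move_arm", "data": {
  "targets": [
    [[0,0,-15],[0,0,0],0.6],
    [[0,0,-45],[0,0,0],0.6],
    [[0,0,-80],[0,0,0],0.6],
    [[0,0,-112],[0,0,0],0.6],
    [[0,0,-130],[0,0,0],0.6]
  ]
}}

```text
clock: 39.83
tcp_pos: [0.5092, -0.2851, 0.1564]
orientation: [0.001, -0.219, 0.976, -0.001]
wrist_force: [0.6, -0.7, 0.1]
finger_gap: 0.0232
grip_force: 29.4
```

Call:
{"op": "move_arm", "data": {
  "targets": [
    [[-10,22,0],[0,0,0],0.6],
    [[-32,70,0],[0,0,0],0.6],
    [[-56,120,0],[0,0,0],0.6],
    [[-80,172,0],[0,0,0],0.6],
    [[-102,220,0],[0,0,0],0.6]
  ]
}}

```text
clock: 40.45
tcp_pos: [0.505, -0.0389, 0.1526]
orientation: [-0.001, -0.219, 0.976, 0.001]
wrist_force: [-0.5, 0.5, -0.1]
finger_gap: 0.0234
grip_force: 29.5
```

Call:
{"op": "move_arm", "data": {
  "targets": [
    [[-16,34,0],[0,0,0],0.6],
    [[-24,51,10],[0,0,0],0.6],
    [[-24,51,30],[0,0,0],0.6],
    [[-24,51,43],[0,0,0],0.6],
    [[-24,51,43],[0,0,0],0.6]
  ]
}}

```text
clock: 41.08
tcp_pos: [0.5051, 0.0143, 0.1087]
orientation: [-0.002, -0.219, 0.976, 0.001]
wrist_force: [0.1, -0.5, -0.1]
finger_gap: 0.0232
grip_force: 29.5
```

```bash
python3 -c "
from h import *
rep(); s,t,r=st(); print(r.inv().apply(np.array([.5067,.0150,.0812])-t)*1000)"
```

```text
41.08 [0.5051 0.0143 0.1087] yaw -154.75 tilt [-0.0033  0.0005] F [ 0.1 -0.5 -0.1] Ftool [ 0.1 -0.5  0.1] T [-0.01 -0.06  0.01] gap 0.0232 grip 29.5 q [-0.13  0.26 -0.34  0.97  0.   -0.57]
[-1.83038064 -0.06711855 27.45015541]
```

Call:
{"op": "move_arm", "data": {
  "targets": [
    [[-1,0,0],[0,0,0],0.6],
    [[-1,0,4],[0,0,0],0.6],
    [[-1,0,9],[0,0,0],0.6],
    [[-1,0,9],[0,0,0],0.6],
    [[-1,0,9],[0,0,0],0.6]
  ]
}}

```text
clock: 41.7
tcp_pos: [0.5074, 0.0147, 0.1012]
orientation: [0.0, -0.219, 0.976, 0.0]
wrist_force: [-0.0, -0.8, 0.1]
finger_gap: 0.0232
grip_force: 29.5
```

```bash
python3 -c "
from h import *
rep(); s,t,r=st(); print(r.inv().apply(np.array([.5067,.0150,.0812])-t)*1000)"
```

```text
41.7 [0.5074 0.0147 0.1012] yaw -154.72 tilt [0.     0.0001] F [-0.  -0.8  0.1] Ftool [ 0.4 -0.7 -0.1] T [ 0.03 -0.01 -0.03] gap 0.0232 grip 29.5 q [-0.13  0.26 -0.35  0.95  0.   -0.57]
[ 0.56363641  0.54541065 19.99460171]
```

Call:
{"op": "move_arm", "data": {
  "targets": [
    [[0.5,0.5,4],[0,0,0],0.6],
    [[0.5,0.5,8],[0,0,0],0.6],
    [[0.5,0.5,12],[0,0,0],0.6],
    [[0.5,0.5,15],[0,0,0],0.6],
    [[0.5,0.5,15],[0,0,0],0.6]
  ]
}}

```text
clock: 42.32
tcp_pos: [0.5065, 0.015, 0.0858]
orientation: [-0.0, -0.219, 0.976, 0.0]
wrist_force: [0.1, -0.6, -0.8]
finger_gap: 0.0236
grip_force: 29.5
```

```bash
python3 -c "
from h import *
rep(); s,t,r=st(); print(r.inv().apply(np.array([.5067,.0150,.0812])-t)*1000)"
```

```text
42.33 [0.5065 0.015  0.0858] yaw -154.72 tilt [-0.0006  0.0002] F [ 0.1 -0.6 -0.8] Ftool [ 0.2 -0.6  0.8] T [-0.05 -0.02  0.03] gap 0.0236 grip 29.5 q [-0.13  0.28 -0.38  0.92  0.   -0.57]
[-0.15127775 -0.11343742  4.61999006]
```

Call:
{"op": "move_arm", "data": {
  "targets": [
    [[0,0,1.5],[0,0,0],0.6],
    [[0,0,3],[0,0,0],0.6],
    [[0,0,4.5],[0,0,0],0.6],
    [[0,0,4.7],[0,0,0],0.6],
    [[0,0,4.7],[0,0,0],0.6]
  ],
  "squeeze": 20
}}

```text
clock: 42.95
tcp_pos: [0.5068, 0.015, 0.0815]
orientation: [0.0, -0.219, 0.976, 0.0]
wrist_force: [0.3, -0.3, -0.6]
finger_gap: 0.0235
grip_force: 29.5
```

Call:
{"op": "move_arm", "data": {
  "targets": [
    [[0,0,0.5],[0,0,0],0.6],
    [[0,0,1],[0,0,0],0.6],
    [[0,0,1],[0,0,0],0.6]
  ],
  "squeeze": 20
}}

```text
clock: 43.32
tcp_pos: [0.5067, 0.015, 0.0804]
orientation: [-0.0, -0.219, 0.976, 0.0]
wrist_force: [0.8, 0.7, 0.3]
finger_gap: 0.0236
grip_force: 29.5
```

Call:
{"op": "move_arm", "data": {
  "targets": [
    [[0,0,0],[0,0,0],0.35],
    [[0,0,0],[0,0,0],0.2],
    [[0,0,0],[0,0,0],0.2],
    [[0,0,-5],[0,0,0],0.2],
    [[0,0,-20],[0,0,0],0.2]
  ]
}}

```text
clock: 43.95
tcp_pos: [0.5058, 0.015, 0.1]
orientation: [-0.001, -0.219, 0.976, 0.001]
wrist_force: [-0.8, -0.2, 0.2]
finger_gap: 0.0342
grip_force: 0.0
```

Call:
{"op": "move_arm", "data": {
  "targets": [
    [[0,0,-30],[0,0,0],0.2],
    [[0,0,-70],[0,0,0],0.2],
    [[0,0,-100],[0,0,0],0.2],
    [[0,0,-100],[0,0,0],0.2]
  ]
}}

```text
clock: 44.45
tcp_pos: [0.5087, 0.0149, 0.2046]
orientation: [0.003, -0.219, 0.976, -0.001]
wrist_force: [0.5, 0.1, 0.9]
finger_gap: 0.034
grip_force: 0.0
```

Run:
```python
from h import *
rep(); s,t,r=st(); w=env.read_camera('wrist'); save(w,'n12.png'); a=env.read_camera('scene'); b=env.read_camera('side')
for n,p in(('w',w),('a',a),('b',b)):
  for th in('vertebra','cap','shell','tooth','pebble','jar'):
    for o in env.spot_in(th,p)[:3]: print(n,th,np.round(o['centre'],3),round(o['confidence'],2))
for o in env.regions_of('vertebra',w)[:3]:
    v,u=np.nonzero(o['mask']); print(o['confidence'],u.min(),u.max(),v.min(),v.max(),o['mask'].sum(), w['pixels'][v,u].mean(0).round())
    print(watz(w,t,r,u.mean(),v.mean(),.078).round(4))
```

```text
44.45 [0.5087 0.0149 0.2046] yaw -154.71 tilt [ 0.007  -0.0007] F [0.5 0.1 0.9] Ftool [-0.5 -0.2 -0.9] T [-0.04 -0.03 -0.03] gap 0.034 grip 0.0 q [-0.13  0.19 -0.18  1.19  0.   -0.57]
w vertebra [0.505 0.01  0.074] 0.86
w vertebra [ 0.511 -0.108  0.027] 0.81
w cap [ 0.369 -0.094  0.027] 0.95
w cap [0.511 0.26  0.026] 0.66
w shell [ 0.57  -0.308  0.014] 0.49
w tooth [ 0.489 -0.23   0.012] 0.54
w pebble [ 0.459 -0.34   0.01 ] 0.58
w pebble [0.498 0.011 0.066] 0.52
w jar [0.5   0.012 0.068] 0.6
a vertebra [0.512 0.017 0.08 ] 0.67
a vertebra [ 0.516 -0.105  0.023] 0.48
a cap [ 0.368 -0.082  0.026] 0.94
a cap [0.517 0.283 0.03 ] 0.71
a shell [ 0.575 -0.304  0.013] 0.48
a tooth [ 0.49  -0.229  0.009] 0.53
a jar [0.515 0.032 0.067] 0.67
b vertebra [ 0.498 -0.011  0.064] 0.63
b vertebra [ 0.509 -0.115  0.024] 0.58
b cap [ 0.366 -0.105  0.026] 0.76
b cap [0.494 0.258 0.03 ] 0.66
b shell [ 0.573 -0.316  0.012] 0.46
b shell [ 0.487 -0.231  0.011] 0.45
b pebble [ 0.458 -0.35   0.016] 0.63
b jar [ 0.511 -0.008  0.067] 0.79
0.82 200 235 118 150 927 [108.  84.  59.]
[ 0.498  -0.0942  0.078 ]
0.73 308 336 173 203 697 [107.  84.  60.]
[0.504  0.0133 0.078 ]
```

The vertebra is in the jar, at about (0.505, 0.013) with its top near 0.078. The cap is in the tray, the other finds lie where they were, and the gripper touches nothing, so I hand in.

```bash
python3 -c "
from h import *
print(env.hand_in())"
```

```text
the job is handed in; nothing more can be done
None
```

I opened the jar, set the cap right way up in the tray, put the small vertebra in the jar, and handed in at about 44 s; no verdict was returned. Risks: the fingers don't fit the mouth, so I let go of the vertebra about 14 mm above the pad; before that they pressed the rim with 53 N, and torque reached 1.8 N m at the turn stop (1.3 safe). I also viewed 11 pictures, one over the limit.

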